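Prop an inspection stand on its tilt stay with a pry bar

TASK

The front of the heavy inspection stand has to be propped up on the hinged wire stay beneath its front edge. Set the ridged steel block on the work mat in front of that edge, rest the pry bar over it with the toe under the middle of the edge, and lever the front up until the sprung stay swings forward and stands; then let the stand down gently onto the stay. Finally draw the bar out and lay it flat on the mat clear of the stand, without shoving the stand away, shifting the white puck on it or disturbing the loupe or the white shell.

Things in the scene. Friction and masses are not known exactly. Their poses are not given: they have to be found in the camera images.
- stand: grey stand, about 5 kg, loose: plate 200 (x) x 150 (y) x 18 mm, underside 26 mm up on rubber feet 40 and 185 mm behind the front edge at y = +-60 mm; column (158 mm up) and black lens head (92 mm up) over the rear half. Origin at foot level under the plate's centre, on the work mat (4 mm thick, bearing everything); +x runs from front edge to back. Lifting the front edge takes about 25 N.
- lip (a point): middle of the lower front edge of the plate (stand x = -100 mm, 26 mm above the mat), where the bar's toe goes under; axes as the stand's. 80 mm between the legs of the stay is free for the toe. The edge must rise to about 37 mm above the mat for the stay to swing through, and then rests at about 35 mm.
- stay (a joint): angle (rad) of the U-shaped wire stay, 92 mm wide, 39 mm long, hinged under the plate 18 mm behind the front edge: 0 = trailing backward, foot on the mat (start); 0.73 = upright; 0.91 = forward at its stop, where it carries the stand. A light spring swings it forward by itself once the edge is high enough.
- puck_center (a point): centre of the white round puck, 54 mm across, 14 mm thick, lying loose on the stand's plate under the lens head
- bar_center (a point): centre of the 280 mm pry bar, 0.25 kg, balancing 10 mm behind it; +x to the toe, z up (8 mm above the mat when flat). Black rubber grip, 22 wide, 16 mm thick, from 140 mm behind to 20 mm ahead of the centre; then steel shaft 20 wide, 8 mm thick, on the same centre line; the last 50 mm is a flat toe 24 wide, 5 mm thick, underside flush with the shaft's.
- bar_toe (a point): middle of the end of the bar's toe, 140 mm ahead of the centre and 1.5 mm lower than it; axes as the bar's
- block_center (a point): centre (half-way up) of the steel fulcrum block: foot 40 mm (x) x 60 mm (y) x 20 mm high, with a round ridge of 12 mm radius along y over the middle, 32 mm high in all; 0.3 kg. The ridge should lie parallel to the stand's front edge, about 50 mm in front of it.
- loupe_center (a point): centre of a black eye loupe, 36 mm across and 36 mm high, a bystander
- shell_center (a point): centre of a white moulded shell, 69 x 72 x 26 mm, a bystander

How it is judged:
On the way, in this order (a step that is already met when the one before it is completed fails the run):
1. the bar rests on the block with its toe under the middle of the front edge (contact force between bar and block above 0.5 N and x of bar_toe in the frame of stand above -0.098 m and y of bar_toe in the frame of stand between -0.04 and 0.04 m and z of bar_toe in the frame of stand below 0.028 m and height (world z) of lip below 0.033 m), for 0.2 s.
2. the bar, bearing on the block, has lifted the front edge by 9 mm or more (height (world z) of lip above 0.039 m and contact force between bar and block above 5 N and contact force between bar and stand above 5 N), for 0.05 s.
At the end, for the whole second after the job is handed in: The stay stands forward (over 0.82 rad) carrying the still stand, front edge 31 to 39 mm above the mat. The bar lies flat and still on the mat (centre up to 16 mm, toe up to 20 mm above it), off the stand, toe 10 mm or more outside the plate's outline. The block may stay (value of joint stay above 0.82 rad and height (world z) of lip between 0.035 and 0.043 m and angle between stand's own z axis and vertical below 0.1 rad and linear speed of each of stand, bar below 0.01 m/s and height (world z) of bar_center below 0.02 m and height (world z) of bar_toe below 0.024 m and contact force between bar and stand below 0.1 N and (x of bar_toe in the frame of stand below -0.11 m or x of bar_toe in the frame of stand above 0.11 m or y of bar_toe in the frame of stand below -0.085 m or y of bar_toe in the frame of stand above 0.085 m)); the robot touches nothing.
It fails at once if the stand is dropped: it turns faster than 1.2 rad/s (angular speed of stand above 1.2 rad/s).
It fails at once if the stand is shoved more than 30 mm (distance of stand from where it was at the start of the episode above 0.03 m).
It fails at once if the puck has slid off its place on the stand (x of puck_center in the frame of stand below -0.01 m or x of puck_center in the frame of stand above 0.035 m or y of puck_center in the frame of stand below -0.035 m or y of puck_center in the frame of stand above 0.035 m or z of puck_center in the frame of stand above 0.065 m).
It fails at once if the loupe or the white shell is moved more than 20 mm (distance of any of loupe_center, shell_center from where it was at the start of the episode above 0.02 m).
It also fails if it takes over 72 s, if anything falls off the work surface, if the arm or the gripper's body presses on something with over 40 N, if the wrist force passes 120 N, or if a joint passes its speed limit or range.

ROBOT

A 6-joint arm with a two-finger parallel gripper is mounted at the origin on a cart in front of the work surface, level with it; the furniture and walls round the work are solid. World frame = base frame: x ahead of the robot, y to its left, z up, the work surface at z = 0. Lengths are in m, angles in rad, forces in N, time in s.
With the tool pointing down it reaches from about 0.35 to 0.775 m from the base axis. Payload 5.5 kg.
Tool frame: the origin (TCP) lies at the very end of the fingers, on their centre line; the grasp point (between the pads) lies 19 mm behind it; x points along the fingers, y is the direction in which the jaws open and shut, and the axes are right-handed (so a half turn about x gives the same grasp; the last joint's range is limited). The gripper opens to 85 mm and grips with 20 to 120 N. Pads are 22 mm wide; open, the fingers measure 114 mm over their backs; the gripper's body (76 mm by 85 mm) begins 54 mm behind the grasp point. The pads swing forward as they close: fully open they stand 13 mm farther back than shut.
Start: joints at [1.013, 0.313, 0.046, 1.304, 0, 1.431], TCP at [0.233, 0.526, 0.231] pointing down, gripper open.
Joint ranges: [-2.76, 2.76], [-0.86, 1.69], [-1.03, 1.26], [-2.2, 2.34], [-1.47, 1.5], [-3.14, 3.14]. Speed limits (rad/s): [2.57, 2.57, 3.14, 3.14, 3.14, 3.14].

INTERFACE

Orientations are given as a unit quaternion [w, x, y, z].
In Python, from workcell import readout, cams, env, finder gives the robot as it stands.
- The arm moves only by the tool drive_tool, never from a script. Its argument "moves" is a list that holds one entry, the list of rows, each a list of 7 numbers: the shift along the tool's x, y, z in m, then the turn, a rotation vector about the tool's x, y, z in rad, then the closure in counts, from 0 (fully open) to 255 (shut). A call has exactly 5 rows; each row is the pose to reach, as a shift and turn from the pose measured when the call began, along the tool's axes at that moment; what a row does not reach only later rows make up. A row lasts 1/8 s, in which the tool goes at most 62.5 mm and 10.7 degrees, less where a joint would pass 70% of its speed; a pose out of reach is approached as far as the arm can. A call with a gripper value outside its range is refused whole. The fingers move at their own pace and stop on an object; "squeeze" is the grip in N (left out, the last holds). Time passes only in rows, so rows that repeat a pose let the fingers close, or fill a call up. It gives the time, the measured TCP pose, the force and the opening at its end, in the units of the state.
- readout.get_state(): the state, without advancing time (a new reading comes with each control period).
- cams.read_camera(name): name is "side" or "top" or "wrist"; returns the picture (420x560x3 uint8, blue, green, red); there is no depth.
- cams.camera_params(name): a dict with "mtx" (3x3 intrinsics, pixels), "dist" ([k1, k2, p1, p2, k3] as OpenCV has them; the pictures are not rectified), "R" (3x3) and "t" (3): a world point X has camera coordinates R X + t; the wrist camera has in their place "mount" (4x4, takes a point from camera to tool coordinates, whose origin is the TCP and whose axes are the tool frame's). Camera axes: x right, y down, z forward; pixel columns grow to the right and rows downward; lengths in m; the calibration is good to about 2 mm. A picture is of the moment at which its call begins: read the wrist's pose just before it. camera_params takes no time and is no camera call.
- env.hand_in(): hands the job in, once; it reports no verdict.
Trained networks look in the newest picture that a camera, given by its name, has taken for a name from the list of things; names that differ only in an ending like _2 or _b are one class to them, and where a whole thing is asked for, a point or a joint stands for the part that bears it (a point fixed in the world has none). Each returns a list of dicts, best first, with "conf" (0 to 1); they miss things now and then, are a little off and sometimes report something else, mostly with a low value. They report only what shows in the picture. A call takes as long as a camera call.
- finder.regions_of(camera, name): "pixels" (420x560 bool, what is visible of it) and "point" ([column, row] in pixels, amid what is visible of it).
The state is a dict: "clock": time; "joint_pos": joint angles; "qvel": joint speeds; "tau": joint torques, N m; "tcp_pos": TCP position; "orientation": TCP orientation; "wrist_force": force on the tool from outside, world axes, zero at the start; "ft_torque": the same for the moment, N m; "finger_gap": finger opening in m.
Only numpy, scipy, OpenCV 4.12 (cv2) and the standard library are available. Lean on these libraries where they do the work, as an engineer would, in place of code of your own. Each camera call takes 0.05 s, during which the arm holds its last target.

## Working session

There is one attempt and no reset: what is moved stays moved. The work goes in short steps, Python scripts to look and compute and a tool call to move; the robot and the scene stay as the last step left them, time stands still between calls to the robot, and variables do not carry over. Pictures are saved under pics/ and viewed, and the job is handed in when it is done.

Besides the shell and the picture viewer there is one more tool, called after "Request:" by a JSON object that holds its "name" and its "arguments". drive_tool: Moves the arm, as the interface text tells. Its arguments: {"type":"object","properties":{"moves":{"type":"array"},"squeeze":{"type":"number"}},"required":["moves"]}

```bash
ls -la; mkdir -p pics; python3 - <<'E'
from workcell import readout, cams
import cv2
print(readout.get_state())
for n in ["side","top","wrist"]:
    cv2.imwrite(f"pics/{n}0.png",cams.read_camera(n)); print(n,cams.camera_params(n))
E
```

```text
total 12
drwxr-xr-x  3 agent agent 4096 Dec  7 01:49 .
drwxr-xr-x 23 root  root  4096 Dec  7 01:49 ..
drwxr-xr-x  2 agent agent 4096 Dec  7 01:49 pics
{'clock': 0.0, 'joint_pos': array([1.01338653e+00, 3.14023415e-01, 4.49340089e-02, 1.30358277e+00,
       3.15606094e-05, 1.43122267e+00]), 'qvel': array([-2.41079646e-05, -4.63281305e-04, -1.66378853e-03, -4.87552905e-04,
       -2.84439551e-04, -1.75166591e-03]), 'tau': array([-1.09335793e-03, -4.80625927e+01,  2.98531705e+01,  1.94050977e-02,
       -1.72284194e-04,  4.79162352e-06]), 'tcp_pos': array([0.23303175, 0.52508904, 0.23037739]), 'orientation': array([ 0.6914941 ,  0.1460355 ,  0.69196802, -0.14727457]), 'wrist_force': array([ 0.24492715,  0.25751525, -0.27900365]), 'ft_torque': array([-0.00423287,  0.02787483, -0.00453866]), 'finger_gap': 0.08556247898532818}
side {'mtx': array([[444.19008238,   0.        , 274.96037418],
       [  0.        , 444.19008238, 203.81829447],
       [  0.        ,   0.        ,   1.        ]]), 'dist': array([0.01895151, 0.        , 0.        , 0.        , 0.        ]), 'R': array([[-0.944901
[... 528 characters left out ...]

       [ 0.17961544, -0.02236685, -0.9834826 ]]), 't': array([-0.30621459,  0.54892333,  1.1490092 ])}
wrist {'mtx': array([[308.31995376,   0.        , 271.92365897],
       [  0.        , 308.31995376, 213.3945951 ],
       [  0.        ,   0.        ,   1.        ]]), 'dist': array([0.02323512, 0.        , 0.        , 0.        , 0.        ]), 'mount': array([[ 2.53890459e-04, -2.76269794e-01,  9.61080088e-01,
        -1.42298546e-01],
       [ 9.99999821e-01,  5.90556657e-04, -9.44119518e-05,
        -1.01834209e-03],
       [-5.41489074e-04,  9.61079940e-01,  2.76269895e-01,
        -7.05947208e-02],
       [ 0.00000000e+00,  0.00000000e+00,  0.00000000e+00,
         1.00000000e+00]])}
```

View pics/side0.png

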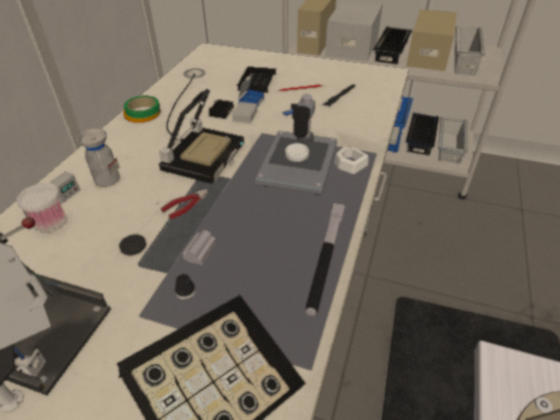

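View pics/top0.png

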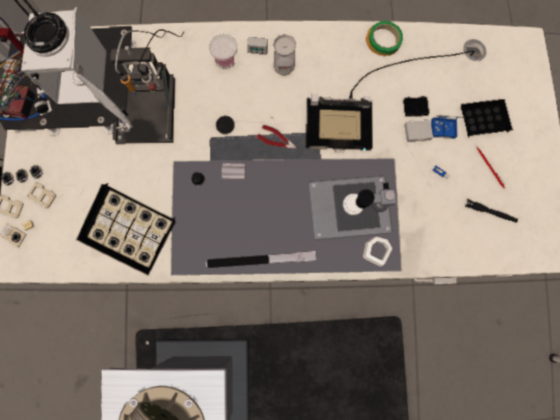

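View pics/wrist0.png

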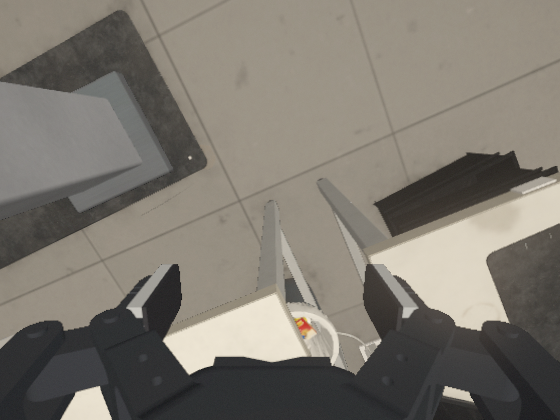

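```bash
cat > h.py <<'E'
import numpy as np, cv2
from scipy.spatial.transform import Rotation as Rn
from workcell import readout, cams, env, finder
np.set_printoptions(precision=4,suppress=True)
def q2R(q): return Rn.from_quat([q[1],q[2],q[3],q[0]]).as_matrix()
def cam(name,st=None):
    p=cams.camera_params(name); K=np.array(p['mtx']);D=np.array(p['dist'])
    if name=='wrist':
        st=st or readout.get_state()
        M=np.array(p['mount']); Rt=q2R(st['orientation']); 
        Rcw=Rt@M[:3,:3]; c=Rt@M[:3,3]+st['tcp_pos']
        R=Rcw.T; t=-R@c
    else: R=np.array(p['R']);t=np.array(p['t'])
    return K,D,R,t
def rays(c,px):
    K,D,R,t=c; u=cv2.undistortPoints(np.array(px,float).reshape(-1,1,2),K,D).reshape(-1,2)
    d=np.c_[u,np.ones(len(u))]@R; return -R.T@t,d
def onz(c,px,z):
    o,d=rays(c,px); s=(z-o[2])/d[:,2]; return o+d*s[:,None]
def tri(obs):
    A=np.zeros((3,3));b=np.zeros(3)
    L=[]
    for c,px in obs:
        o,d=rays(c,[px]);d=d[0]/np.linalg.norm(d[0]);P=np.eye(3)-np.outer(d,d);A+=P;b+=P@o;L.append((o,P))
    X=np.linalg.solve(A,b); return X,[np.linalg.norm(P@(X-o)) for o,P in L]
def proj(c,X):
    K,D,R,t=c; return cv2.projectPoints(np.array(X,float).reshape(-1,1,3),cv2.Rodrigues(R)[0],t,K,D)[0].reshape(-1,2)
E
python3 - <<'E'
from h import *
cs={n:cam(n) for n in['top','side']}
ims={n:cams.read_camera(n) for n in cs}
P={}
for nm in ['stand','puck_center','bar_center','block_center','loupe_center','shell_center']:
    for n in cs:
        r=finder.regions_of(n,nm)
        for q in r[:2]:
            m=q['pixels'].astype(np.uint8)
            rect=cv2.minAreaRect(np.argwhere(m)[:,::-1].astype(np.float32)); 
            print(nm,n,round(q['conf'],2),np.round(q['point'],1),m.sum(),np.round(cv2.boxPoints(rect)).astype(int).tolist())
        if r: P[nm,n]=r[0]['point']; np.save(f'pics/{nm}_{n}.npy',r[0]['pixels'])
    if (nm,'top') in P and (nm,'side') in P:
        print('  ->',tri([(cs[n],P[nm,n]) for n in cs]))
print(readout.get_state()['clock'])
for n in ims: cv2.imwrite(f'pics/z_{n}.png',cv2.resize(ims[n][120:290,150:430] if n=='top' else ims[n][90:330,130:390],None,fx=2.4,fy=2.4,interpolation=cv2.INTER_CUBIC))
E
```

```text
stand top 0.82 [355.3 205.3] 4416 [[309, 180], [394, 174], [399, 233], [313, 240]]
stand side 0.58 [300.1 159.9] 4329 [[251, 183], [296, 88], [358, 117], [313, 212]]
  -> (array([ 0.5575, -0.5033,  0.0251]), [np.float64(0.0050377806085519046), np.float64(0.005037780608552003)])
puck_center top 0.6 [352.2 208. ] 249 [[340, 196], [355, 192], [360, 212], [346, 217]]
puck_center top 0.37 [233.4 173.5] 372 [[222, 163], [245, 163], [245, 179], [222, 179]]
puck_center side 0.86 [292.5 152.8] 338 [[285, 143], [307, 143], [307, 160], [285, 160]]
  -> (array([ 0.5585, -0.4884,  0.0519]), [np.float64(0.008014978279246176), np.float64(0.008014978279246009)])
bar_center top 0.74 [260.8 260. ] 879 [[207, 259], [315, 251], [315, 260], [207, 268]]
bar_center side 0.94 [325.8 265. ] 1415 [[303, 312], [331, 201], [345, 205], [317, 316]]
bar_center side 0.33 [293.3 153.4] 311 [[285, 143], [307, 143], [307, 159], [285, 159]]
  -> (array([ 0.4266, -0.254 , -0.0269]), [np.float64(0.0025877069913896322), np.float64(0.0025877069913895867)])
block_center top 0.81 [235.3 174.1] 375 [[222, 163], [245, 163], [245, 179], [222, 179]]
block_center side 0.98 [201.9 246.8] 800 [[178, 256], [201, 225], [220, 240], [198, 270]]
  -> (array([ 0.655 , -0.1896,  0.0129]), [np.float64(0.0007515866752107853), np.float64(0.0007515866752107255)])
loupe_center side 0.55 [186.1 283.4] 425 [[175, 273], [194, 273], [194, 298], [175, 298]]
shell_center top 0.8 [368.2 250.2] 435 [[359, 255], [371, 231], [395, 243], [382, 267]]
shell_center side 0.74 [352.2 158.9] 685 [[330, 164], [342, 141], [371, 156], [360, 178]]
shell_center side 0.3 [291.2 152.6] 320 [[285, 143], [307, 143], [307, 160], [285, 160]]
  -> (array([ 0.4393, -0.5288,  0.0364]), [np.float64(0.004199885172057549), np.float64(0.004199885172057441)])
0.85
```

View pics/z_top.png

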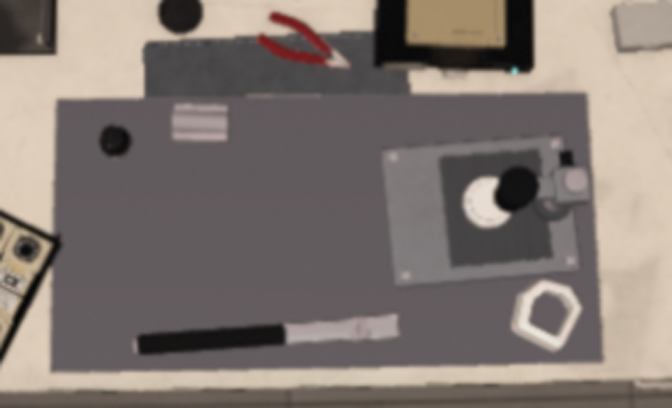

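View pics/z_side.png

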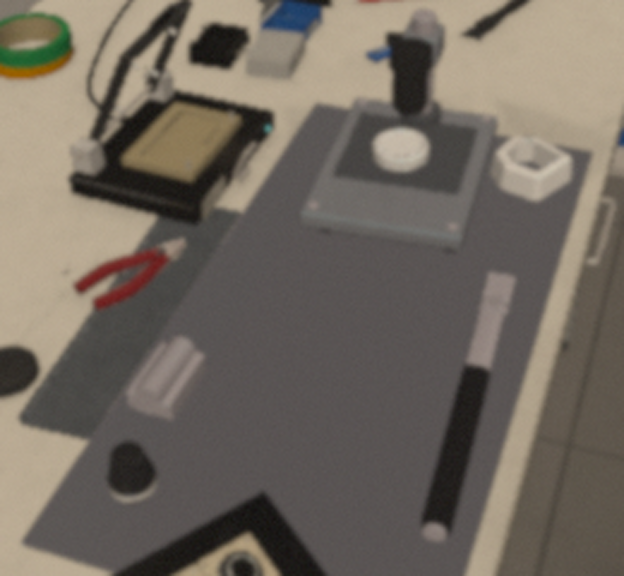

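```bash
python3 - <<'E'
from h import *
cs={n:cam(n) for n in['top','side']}
f=lambda p:np.array(p)/2.4+[150,120]
g=lambda p:np.array(p)/2.4+[130,90]
def both(nm,a,b,z):
    A=onz(cs['top'],[f(a)],z)[0] if a else None;B=onz(cs['side'],[g(b)],z)[0] if b else None
    print(nm,A,B, tri([(cs['top'],f(a)),(cs['side'],g(b))])[0] if a and b else '')
both('plate FF',(384,151),(304,214),.048)
both('plate FN',(397,286),(462,238),.048)
both('plate RF',(563,137),(356,101),.048)
both('plate RN',(578,272),(495,121),.048)
both('bar end',(137,344),(434,530),.012)
both('bar grip/shaft',(285,334),(478,369),.014)
both('bar toe',(398,325),(500,274),.010)
both('block c top',(200,122),(172,365),.036)
both('block end1',(173,122),None,.036)
both('block end2',(228,123),None,.036)
s=readout.get_state();print(q2R(s['orientation']))
E
```

```text
plate FF [ 0.6185 -0.3843  0.048 ] [ 0.6125 -0.3772  0.048 ] [ 0.6181 -0.3853  0.0411]
plate FN [ 0.473  -0.3937  0.048 ] [ 0.4698 -0.3885  0.048 ] [ 0.4723 -0.3942  0.0431]
plate RF [ 0.6316 -0.5792  0.048 ] [ 0.6278 -0.5669  0.048 ] [ 0.6336 -0.5817  0.038 ]
plate RN [ 0.4841 -0.5867  0.048 ] [ 0.4843 -0.5745  0.048 ] [ 0.4862 -0.5891  0.0382]
bar end [ 0.4196 -0.1168  0.012 ] [ 0.4173 -0.116   0.012 ] [ 0.4186 -0.1168  0.0108]
bar grip/shaft [ 0.4277 -0.2753  0.014 ] [ 0.4248 -0.2733  0.014 ] [ 0.4265 -0.2754  0.0117]
bar toe [ 0.4354 -0.3968  0.01  ] [ 0.4346 -0.3953  0.01  ] [ 0.4352 -0.397   0.0085]
block c top [ 0.6569 -0.1866  0.036 ] [ 0.6493 -0.1819  0.036 ] [ 0.6558 -0.1869  0.0297]
block end1 [ 0.6575 -0.1573  0.036 ] None 
block end2 [ 0.6553 -0.217   0.036 ] None 
[[ 0.      0.4057  0.914 ]
 [ 0.0001  0.914  -0.4057]
 [-1.      0.0001 -0.    ]]
```

```bash
cat >> h.py <<'E'
def Rdown(yaw,pitch=0):
    y=np.array([np.cos(yaw),np.sin(yaw),0]);x=np.array([0,0,-1.]);z=np.cross(x,y)
    return np.c_[x,y,z]@Rn.from_euler('y',pitch).as_matrix()
def delta(pos,yaw,pitch=0):
    s=readout.get_state();R=q2R(s['orientation'])
    d=R.T@(np.array(pos)-s['tcp_pos']);r=Rn.from_matrix(R.T@Rdown(yaw,pitch)).as_rotvec()
    print('clock',s['clock'],'tcp',s['tcp_pos'],'gap',s['finger_gap'],'F',s['wrist_force'],'j',s['joint_pos'])
    print('shift',d,'turn',r)
E
python3 -c "
from h import *
delta([.655,-.187,.23],np.radians(88))"
```

```text
clock 0.85 tcp [0.2333 0.5256 0.2314] gap 0.08544522634157338 F [-0.2215 -0.066  -0.5524] j [1.0134 0.3132 0.0461 1.3036 0.     1.4312]
shift [ 0.0013 -0.4802  0.6745] turn [-0.3829  0.     -0.0002]
```

Request:
{"name": "drive_tool", "arguments": {"moves": [[[0, -0.48, 0.675, -0.383, 0, 0, 0], [0, -0.48, 0.675, -0.383, 0, 0, 0], [0, -0.48, 0.675, -0.383, 0, 0, 0], [0, -0.48, 0.675, -0.383, 0, 0, 0], [0, -0.48, 0.675, -0.383, 0, 0, 0]]], "squeeze": 60}}

```text
clock: 1.48
tcp_pos: [0.3894, 0.2626, 0.2317]
orientation: [0.707, 0.012, 0.707, -0.012]
wrist_force: [0.4, 0.7, 0.6]
finger_gap: 0.085
```

```bash
python3 -c "
from h import *
delta([.655,-.187,.23],np.radians(88))"
```

```text
clock 1.475 tcp [0.3894 0.2626 0.2317] gap 0.08503156825179597 F [0.429  0.7463 0.6258] j [ 0.4222  0.1085 -0.2121  1.249   0.0001  0.4566]
shift [ 0.0017 -0.4402  0.2809] turn [ 0.0005  0.001  -0.0006]
```

Request:
{"name": "drive_tool", "arguments": {"moves": [[[0, -0.44, 0.281, 0, 0, 0, 0], [0, -0.44, 0.281, 0, 0, 0, 0], [0, -0.44, 0.281, 0, 0, 0, 0], [0, -0.44, 0.281, 0, 0, 0, 0], [0, -0.44, 0.281, 0, 0, 0, 0]]]}}

```text
clock: 2.1
tcp_pos: [0.5485, -0.0068, 0.2318]
orientation: [0.708, 0.013, 0.706, -0.012]
wrist_force: [1.2, 0.7, 0.3]
finger_gap: 0.0854
```

```bash
python3 -c "
from h import *
delta([.655,-.187,.23],np.radians(88))"
```

```text
clock 2.1 tcp [ 0.5485 -0.0068  0.2318] gap 0.08539307355796816 F [1.1989 0.7177 0.3086] j [-0.1592  0.2598 -0.0251  1.2841  0.0009 -0.1245]
shift [ 0.0019 -0.1764  0.1127] turn [ 0.0002  0.0019 -0.0007]
```

Request:
{"name": "drive_tool", "arguments": {"moves": [[[0.002, -0.176, 0.113, 0, 0, 0, 0], [0.002, -0.176, 0.113, 0, 0, 0, 0], [0.002, -0.176, 0.113, 0, 0, 0, 0], [0.002, -0.176, 0.113, 0, 0, 0, 0], [0.002, -0.176, 0.113, 0, 0, 0, 0]]]}}

```text
clock: 2.72
tcp_pos: [0.6556, -0.1886, 0.2286]
orientation: [0.707, 0.014, 0.707, -0.013]
wrist_force: [0.2, 0.6, 1.0]
finger_gap: 0.0852
```

```bash
python3 - <<'E'
from h import *
delta([.655,-.187,.23],np.radians(88))
c=cam('wrist'); im=cams.read_camera('wrist'); cv2.imwrite('pics/w1.png',im)
r=finder.regions_of('wrist','block_center')
for q in r[:2]:
    m=q['pixels'].astype(np.uint8); rect=cv2.minAreaRect(np.argwhere(m)[:,::-1].astype(np.float32)); b=cv2.boxPoints(rect)
    print(q['conf'],q['point'],b.tolist()); print(onz(c,b,.036),onz(c,b,.024),onz(c,[q['point']],.036))
E
```

```text
clock 2.725 tcp [ 0.6556 -0.1886  0.2286] gap 0.08515164695008226 F [0.1693 0.631  0.9692] j [-0.3982  0.5345  0.3752  1.4111  0.0013 -0.3608]
shift [-0.0014  0.0015 -0.0007] turn [-0.0024  0.0009 -0.0011]
0.86 [276.3, 190.5] [[248.0, 172.0], [301.0, 172.0], [301.0, 208.0], [248.0, 208.0]]
[[ 0.6333 -0.2143  0.036 ]
 [ 0.6354 -0.1567  0.036 ]
 [ 0.676  -0.1572  0.036 ]
 [ 0.6738 -0.2167  0.036 ]] [[ 0.6351 -0.2153  0.024 ]
 [ 0.6373 -0.1557  0.024 ]
 [ 0.6793 -0.1561  0.024 ]
 [ 0.677  -0.2178  0.024 ]] [[ 0.6549 -0.1843  0.036 ]]
```

View pics/w1.png

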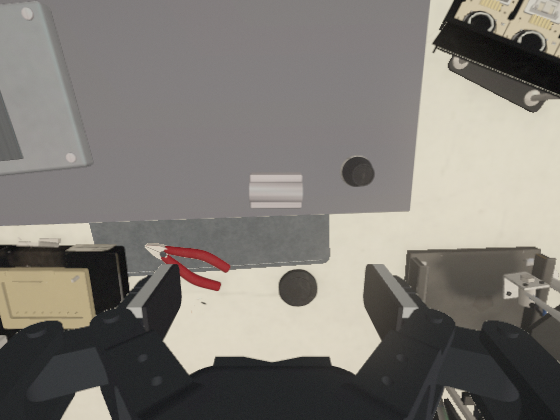

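Request:
{"name": "drive_tool", "arguments": {"moves": [[[0.06, 0.0025, -0.001, 0, 0, 0, 0], [0.12, 0.0025, -0.001, 0, 0, 0, 0], [0.17, 0.0025, -0.001, 0, 0, 0, 0], [0.205, 0.0025, -0.001, 0, 0, 0, 0], [0.222, 0.0025, -0.001, 0, 0, 0, 0]]]}}

```text
clock: 3.45
tcp_pos: [0.6525, -0.181, 0.006]
orientation: [0.706, 0.013, 0.708, -0.011]
wrist_force: [-0.4, -0.3, 0.6]
finger_gap: 0.0855
```

```bash
python3 - <<'E'
from h import *
delta([.655,-.186,.005],np.radians(88))
c=cam('wrist'); im=cams.read_camera('wrist'); cv2.imwrite('pics/w2.png',im)
E
```

```text
clock 3.45 tcp [ 0.6525 -0.181   0.006 ] gap 0.0855422129250153 F [-0.3662 -0.3331  0.5971] j [-0.3898  0.6462  0.0047  0.9322  0.0019 -0.357 ]
shift [ 0.001  -0.0049  0.0027] turn [ 0.0021 -0.0021 -0.0028]
```

View pics/w2.png

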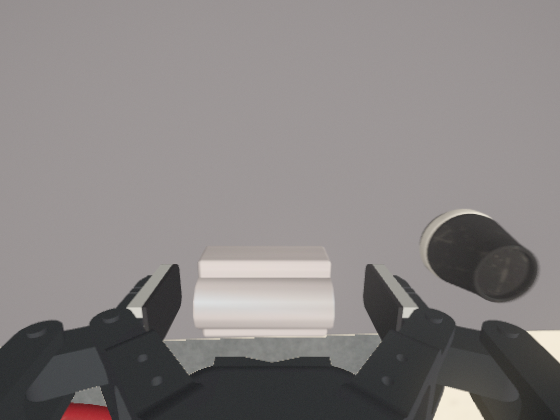

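Request:
{"name": "drive_tool", "arguments": {"moves": [[[0.001, -0.0045, 0.002, 0, 0, 0, 0], [0.001, -0.0045, 0.002, 0, 0, 0, 255], [0.001, -0.0045, 0.002, 0, 0, 0, 255], [0.001, -0.0045, 0.002, 0, 0, 0, 255], [0.001, -0.0045, 0.002, 0, 0, 0, 255]]], "squeeze": 60}}

```text
clock: 4.12
tcp_pos: [0.6555, -0.1862, 0.0058]
orientation: [0.707, 0.012, 0.707, -0.011]
wrist_force: [0.2, 0.3, 6.4]
finger_gap: 0.0588
```

```bash
python3 - <<'E'
from h import *
delta([.655,-.186,.005],np.radians(88))
c=cam('wrist'); im=cams.read_camera('wrist'); cv2.imwrite('pics/w3.png',im)
E
```

```text
clock 4.125 tcp [ 0.6555 -0.1862  0.0058] gap 0.05880094374745745 F [0.2021 0.2841 6.441 ] j [-0.3953  0.6518  0.0148  0.9342  0.0021 -0.3622]
shift [ 0.0008  0.0002 -0.0005] turn [ 0.0018  0.0003 -0.0021]
```

View pics/w3.png

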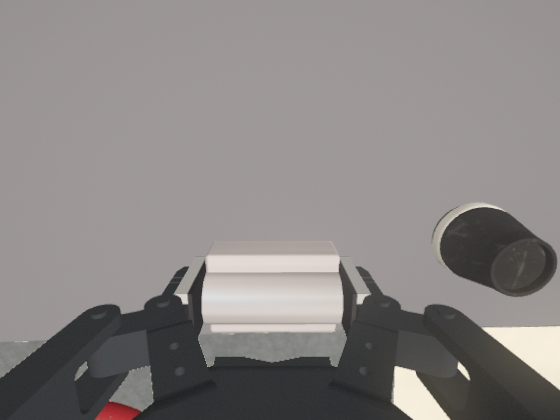

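```bash
python3 - <<'E'
from h import *
delta([.543,-.30,.15],np.radians(3.7))
E
```

```text
clock 4.175 tcp [ 0.6555 -0.1862  0.0059] gap 0.0591288999716503 F [-0.4635  0.2184  6.819 ] j [-0.3954  0.6518  0.0148  0.9342  0.0021 -0.3622]
shift [-0.1444 -0.1172 -0.1086] turn [ 1.473  -0.0012 -0.002 ]
```

Request:
{"name": "drive_tool", "arguments": {"moves": [[[-0.05, 0, 0, 0, 0, 0, 255], [-0.1, -0.01, -0.02, 0.18, 0, 0, 255], [-0.144, -0.04, -0.05, 0.36, 0, 0, 255], [-0.144, -0.08, -0.08, 0.54, 0, 0, 255], [-0.144, -0.117, -0.109, 0.72, 0, 0, 255]]]}}

```text
clock: 4.8
tcp_pos: [0.5417, -0.301, 0.1506]
orientation: [0.657, 0.262, 0.656, -0.261]
wrist_force: [-0.0, -0.9, -3.0]
finger_gap: 0.0591
```

```bash
python3 - <<'E'
from h import *
delta([.543,-.30,.15],np.radians(3.7))
E
```

```text
clock 4.8 tcp [ 0.5417 -0.301   0.1506] gap 0.05905988852537279 F [-0.0188 -0.8868 -3.0402] j [-0.6374  0.4311  0.0192  1.1581  0.0017  0.1215]
shift [0.0006 0.0016 0.0002] turn [ 0.7473 -0.0001 -0.0019]
```

Request:
{"name": "drive_tool", "arguments": {"moves": [[[0, 0.0016, 0, 0.18, 0, 0, 255], [0, 0.0016, 0, 0.36, 0, 0, 255], [0, 0.0016, 0, 0.54, 0, 0, 255], [0, 0.0016, 0, 0.7, 0, 0, 255], [0, 0.0016, 0, 0.747, 0, 0, 255]]]}}

```text
clock: 5.42
tcp_pos: [0.5424, -0.2997, 0.1502]
orientation: [0.515, 0.485, 0.515, -0.484]
wrist_force: [0.9, -0.5, -3.4]
finger_gap: 0.0592
```

```bash
python3 - <<'E'
from h import *
delta([.543,-.30,.15],np.radians(3.7))
c=cam('wrist'); im=cams.read_camera('wrist'); cv2.imwrite('pics/w4.png',im)
r=finder.regions_of('wrist','stand')
for q in r[:1]:
    m=q['pixels'].astype(np.uint8); cn=max(cv2.findContours(m,0,2)[0],key=cv2.contourArea)
    print(q['conf'],cv2.approxPolyDP(cn,4,True)[:,0].tolist())
E
```

```text
clock 5.425 tcp [ 0.5424 -0.2997  0.1502] gap 0.059221665310510624 F [ 0.9321 -0.5222 -3.3552] j [-0.635   0.4319  0.0197  1.1588  0.0015  0.8735]
shift [0.0002 0.0006 0.0004] turn [-0.0023 -0.0013 -0.0008]
0.69 [[346, 336], [342, 322], [326, 332], [270, 333], [212, 332], [203, 323], [198, 341], [207, 365], [219, 356], [273, 362], [309, 355], [327, 356], [336, 366]]
```

View pics/w4.png

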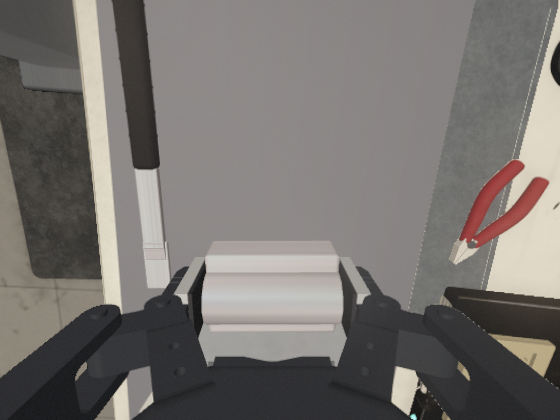

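Request:
{"name": "drive_tool", "arguments": {"moves": [[[-0.03, 0, 0.06, 0, 0, 0, 255], [-0.05, 0, 0.12, 0, 0, 0, 255], [-0.05, 0, 0.12, 0, 0, 0, 255], [-0.05, 0, 0.12, 0, 0, 0, 255], [-0.05, 0, 0.12, 0, 0, 0, 255]]]}}

```text
clock: 6.15
tcp_pos: [0.5498, -0.4179, 0.1993]
orientation: [0.515, 0.484, 0.517, -0.483]
wrist_force: [-1.0, 0.5, -2.9]
finger_gap: 0.0587
```

```bash
python3 - <<'E'
from h import *
delta([.543,-.42,.20],np.radians(3.7))
c=cam('wrist'); im=cams.read_camera('wrist'); cv2.imwrite('pics/w5.png',im)
np.savez('pics/c5.npz',K=c[0],D=c[1],R=c[2],t=c[3])
r=finder.regions_of('wrist','stand')
for q in r[:1]:
    m=q['pixels'].astype(np.uint8); cn=max(cv2.findContours(m,0,2)[0],key=cv2.contourArea)
    print(q['conf'],cv2.approxPolyDP(cn,4,True)[:,0].tolist())
E
```

```text
clock 6.15 tcp [ 0.5498 -0.4179  0.1993] gap 0.0587127812319839 F [-0.9781  0.4923 -2.9176] j [-0.7668  0.5593  0.3451  1.3592  0.0018  0.738 ]
shift [-0.0007 -0.007   0.0017] turn [ 0.0015 -0.0032  0.0005]
0.68 [[194, 168], [200, 254], [213, 240], [327, 239], [342, 254], [345, 167]]
```

View pics/w5.png

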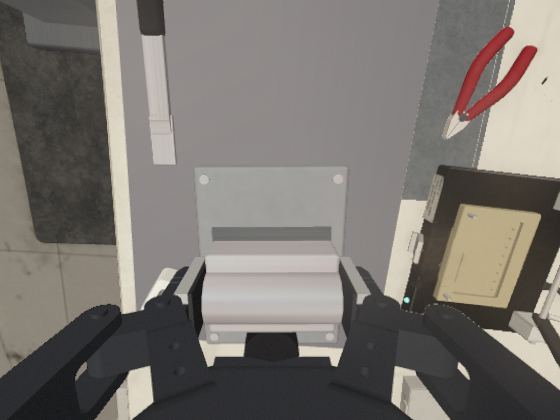

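```bash
python3 - <<'E'
from h import *
im=cv2.imread('pics/w5.png'); cv2.imwrite('pics/w5z.png',cv2.resize(im[150:230,185:355],None,fx=4.5,fy=4.5,interpolation=cv2.INTER_CUBIC))
z=np.load('pics/c5.npz'); c=(z['K'],z['D'],z['R'],z['t'])
print('cam',-c[2].T@c[3])
p=[[195,167.5],[346,167],[271,167]]
for h in (.048,.03): print(onz(c,p,h))
q=proj(c,[[.5435,-.389,.048],[.5435,-.389,.03]]);print(q)
E
```

```text
cam [ 0.5447 -0.3489  0.3418]
[[ 0.4739 -0.3922  0.048 ]
 [ 0.6168 -0.3821  0.048 ]
 [ 0.5459 -0.3868  0.048 ]]
[[ 0.4696 -0.3948  0.03  ]
 [ 0.6213 -0.3842  0.03  ]
 [ 0.546  -0.3892  0.03  ]]
[[268.3507 169.1106]
 [268.5795 166.678 ]]
```

View pics/w5z.png

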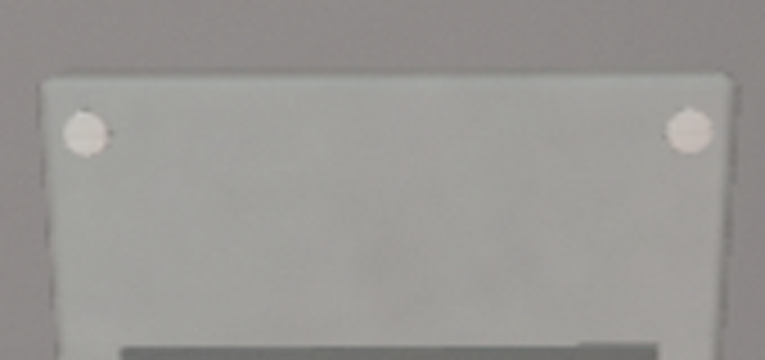

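```bash
python3 - <<'E'
from h import *
p=cams.camera_params('wrist');M=np.array(p['mount']);K=p['mtx']
for zc in (-.004,-.002,0,.002,.004):
    X=np.array([[.0018,0,zc-.02],[-.0182,0,zc-.02],[-.0182,0,zc-.012],[-.0302,0,zc],[-.0182,0,zc+.02]])
    Xc=(X-M[:3,3])@M[:3,:3]; r=cv2.projectPoints(Xc.reshape(-1,1,3),np.zeros(3),np.zeros(3),K,p['dist'])[0].reshape(-1,2)
    print(zc,r[:,1])
im=cv2.imread('pics/w5.png'); cv2.imwrite('pics/w5y.png',cv2.resize(im[225:365,180:370],None,fx=4,fy=4,interpolation=cv2.INTER_CUBIC))
E
```

```text
-0.004 [221.3316 235.4483 252.7694 291.8191 316.8903]
-0.002 [225.2098 239.8317 257.0129 296.1821 320.6502]
0 [229.06   244.1793 261.2227 300.5094 324.3832]
0.002 [232.8826 248.4917 265.3994 304.8013 328.0899]
0.004 [236.6779 252.7694 269.5435 309.0585 331.7705]
```

View pics/w5y.png

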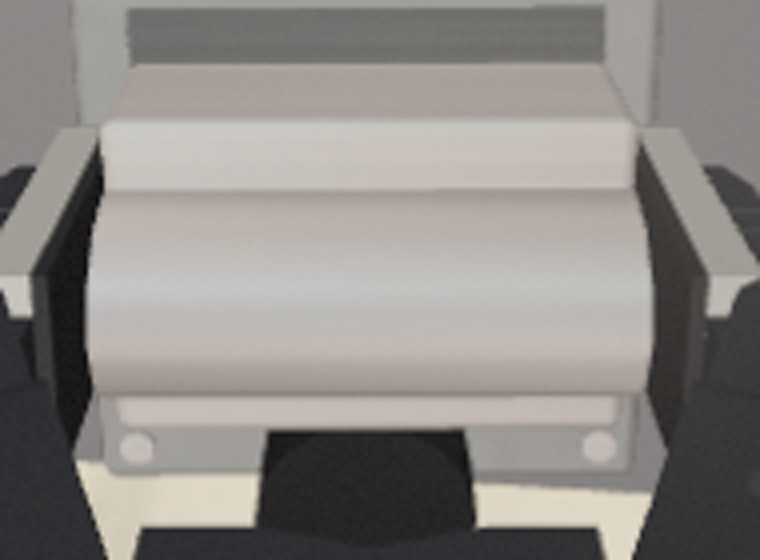

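```bash
python3 - <<'E'
from h import *
delta([.542,-.3336,.03],np.radians(3.8))
E
```

```text
clock 6.25 tcp [ 0.5501 -0.4178  0.1997] gap 0.05891378225315692 F [ 0.7656 -0.6007 -3.6675] j [-0.7664  0.5588  0.3453  1.3591  0.0017  0.738 ]
shift [ 0.1699 -0.0025 -0.0842] turn [ 0.0001 -0.0025 -0.    ]
```

Request:
{"name": "drive_tool", "arguments": {"moves": [[[0.0, -0.0025, -0.05, 0, 0, 0, 255], [0.03, -0.0025, -0.084, 0, 0, 0, 255], [0.09, -0.0025, -0.084, 0, 0, 0, 255], [0.14, -0.0025, -0.084, 0, 0, 0, 255], [0.17, -0.0025, -0.084, 0, 0, 0, 255]]]}}

```text
clock: 6.88
tcp_pos: [0.5406, -0.3311, 0.0272]
orientation: [0.515, 0.483, 0.519, -0.482]
wrist_force: [-0.4, 0.3, -3.2]
finger_gap: 0.0589
```

```bash
python3 - <<'E'
from h import *
delta([.542,-.3336,.0062],np.radians(3.8))
c=cam('top'); im=cams.read_camera('top'); cv2.imwrite('pics/t6.png',cv2.resize(im[120:290,150:430],None,fx=2.4,fy=2.4,interpolation=cv2.INTER_CUBIC))
E
```

```text
clock 6.875 tcp [ 0.5406 -0.3311  0.0272] gap 0.058929878099471776 F [-0.4365  0.3343 -3.2015] j [-0.677   0.5546 -0.1025  0.9192  0.0018  0.8255]
shift [0.021  0.0013 0.0027] turn [ 0.002  -0.0051  0.0029]
```

View pics/t6.png

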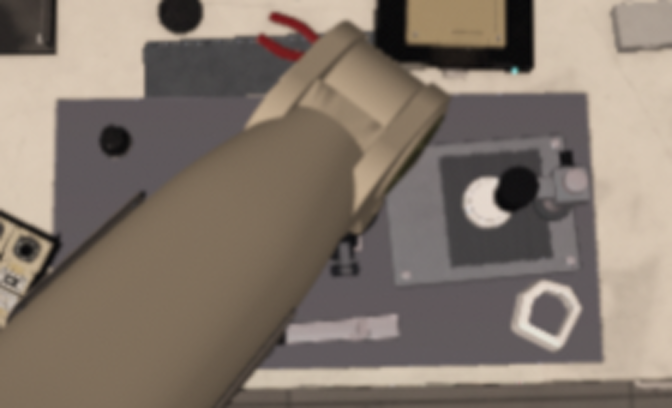

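Lower to the mat, then release.

Request:
{"name": "drive_tool", "arguments": {"moves": [[[0.01, 0.0013, 0.0027, 0, -0.005, 0, 255], [0.018, 0.0013, 0.0027, 0, -0.005, 0, 255], [0.021, 0.0013, 0.0027, 0, -0.005, 0, 255], [0.0215, 0.0013, 0.0027, 0, -0.005, 0, 255], [0.0215, 0.0013, 0.0027, 0, -0.005, 0, 255]]]}}

```text
clock: 7.55
tcp_pos: [0.5408, -0.3324, 0.0057]
orientation: [0.515, 0.482, 0.519, -0.483]
wrist_force: [-5.7, 4.7, 12.1]
finger_gap: 0.059
```

Request:
{"name": "drive_tool", "arguments": {"moves": [[[0, 0, 0, 0, 0, 0, 200], [0, 0, 0, 0, 0, 0, 0], [0, 0, 0, 0, 0, 0, 0], [0, 0, 0, 0, 0, 0, 0], [-0.01, 0, 0, 0, 0, 0, 0]]]}}

```text
clock: 8.18
tcp_pos: [0.5401, -0.3319, 0.015]
orientation: [0.514, 0.482, 0.519, -0.483]
wrist_force: [0.1, 0.0, 0.1]
finger_gap: 0.0854
```

```bash
python3 - <<'E'
from h import *
delta([.542,-.3336,.20],np.radians(3.8))
E
```

```text
clock 8.175 tcp [ 0.5401 -0.3319  0.015 ] gap 0.08536436643872931 F [0.0524 0.0441 0.1421] j [-0.6768  0.5679 -0.1131  0.8968 -0.0015  0.8254]
shift [-0.185   0.0006  0.0011] turn [ 0.0022 -0.0037  0.0062]
```

Request:
{"name": "drive_tool", "arguments": {"moves": [[[-0.06, 0.0, 0, 0, 0, 0, 0], [-0.12, 0, 0.01, 0, 0, 0, 0], [-0.18, 0, 0.04, 0, 0, 0, 0], [-0.2, 0, 0.05, 0, 0, 0, 0], [-0.2, 0, 0.05, 0, 0, 0, 0]]]}}

```text
clock: 8.8
tcp_pos: [0.5458, -0.3842, 0.2179]
orientation: [0.516, 0.482, 0.517, -0.484]
wrist_force: [0.4, 0.1, -0.2]
finger_gap: 0.0853
```

```bash
python3 - <<'E'
from h import *
delta([.542,-.3336,.20],np.radians(3.8))
c=cam('wrist'); im=cams.read_camera('wrist'); cv2.imwrite('pics/w7.png',im);cv2.imwrite('pics/w7z.png',cv2.resize(im[90:290,180:360],None,fx=3,fy=3,interpolation=cv2.INTER_CUBIC))
np.savez('pics/c7.npz',K=c[0],D=c[1],R=c[2],t=c[3])
E
```

```text
clock 8.8 tcp [ 0.5458 -0.3842  0.2179] gap 0.08526435036593004 F [ 0.4023  0.086  -0.1662] j [-0.7327  0.5053  0.3018  1.3685 -0.0019  0.7707]
shift [ 0.0179 -0.0004 -0.0508] turn [0.0011 0.0005 0.0022]
```

View pics/w7z.png

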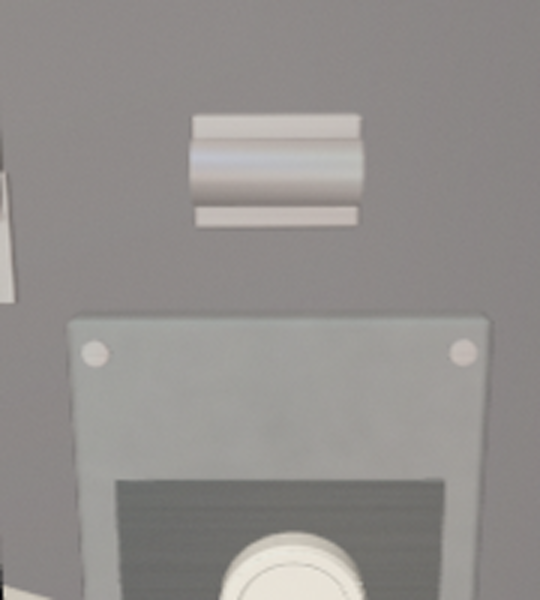

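View pics/w7.png

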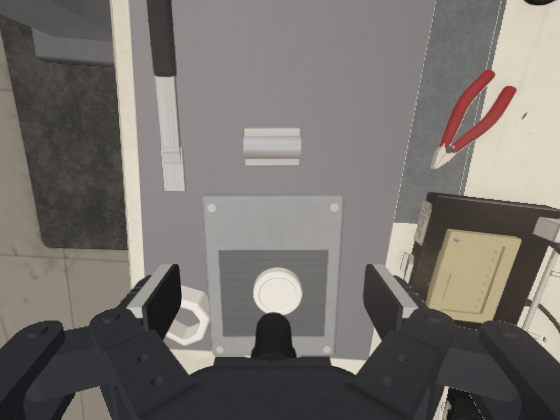

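```bash
python3 - <<'E'
from h import *
z=np.load('pics/c7.npz'); c=(z['K'],z['D'],z['R'],z['t'])
f=lambda p:np.array(p,float)/3+[180,90]
e=lambda P:np.degrees(np.arctan2(P[1,1]-P[0,1],P[1,0]-P[0,0]))
for n,pp,h in [('block far edge',[(196,226),(357,225)],.024),('block near edge',[(192,115),(360,114)],.024),('stand front top',[(70,319),(489,317)],.048),('stand low',[(70,319),(489,317)],.03)]:
    P=onz(c,f(pp),h); print(n,P,P.mean(0),np.linalg.norm(P[1]-P[0]),e(P))
# plate corner screws
P=onz(c,f([(95,353),(463,352)]),.048);print(P,e(P))
P=onz(c,[[163.5,191],[185,190.5],[152,75],[176,74.5]],.009);print('bar',P)
im=cv2.imread('pics/w7.png'); cv2.imwrite('pics/w7b.png',cv2.resize(im[0:210,120:220],None,fx=2.8,fy=2.8,interpolation=cv2.INTER_CUBIC))
E
```

```text
block far edge [[ 0.5138 -0.3595  0.024 ]
 [ 0.5719 -0.3552  0.024 ]] [ 0.5428 -0.3574  0.024 ] 0.0582371053661676 4.270384066076278
block near edge [[ 0.5107 -0.321   0.024 ]
 [ 0.5693 -0.3167  0.024 ]] [ 0.54   -0.3189  0.024 ] 0.05875314233081185 4.221936510152273
stand front top [[ 0.4737 -0.3913  0.048 ]
 [ 0.618  -0.3807  0.048 ]] [ 0.5458 -0.386   0.048 ] 0.14466126234986548 4.215873855287701
stand low [[ 0.4698 -0.3958  0.03  ]
 [ 0.6224 -0.3845  0.03  ]] [ 0.5461 -0.3901  0.03  ] 0.15300210807636402 4.215873855287687
[[ 0.4825 -0.4029  0.048 ]
 [ 0.6106 -0.3937  0.048 ]] 4.1050439123835
bar [[ 0.4193 -0.3978  0.009 ]
 [ 0.4441 -0.3954  0.009 ]
 [ 0.4115 -0.2747  0.009 ]
 [ 0.4364 -0.2724  0.009 ]]
```

View pics/w7b.png

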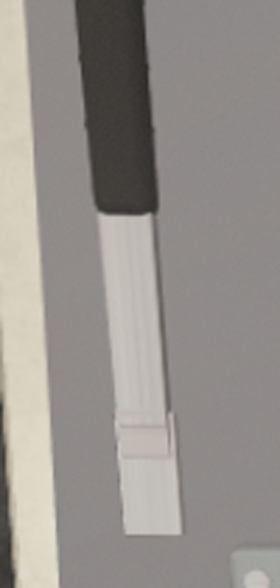

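```bash
python3 - <<'E'
from h import *
delta([.4235,-.197,.16],np.radians(3.6))
E
```

```text
clock 8.85 tcp [ 0.5451 -0.3829  0.2155] gap 0.08575123036359106 F [-0.1169 -0.1567 -0.7646] j [-0.732   0.5064  0.2979  1.3675 -0.0017  0.7709]
shift [ 0.0566 -0.1084 -0.1936] turn [ 0.0051 -0.0025  0.0049]
```

Request:
{"name": "drive_tool", "arguments": {"moves": [[[0.056, -0.108, -0.194, 0.005, 0, 0.005, 0], [0.056, -0.108, -0.194, 0.005, 0, 0.005, 0], [0.056, -0.108, -0.194, 0.005, 0, 0.005, 0], [0.056, -0.108, -0.194, 0.005, 0, 0.005, 0], [0.056, -0.108, -0.194, 0.005, 0, 0.005, 0]]]}}

```text
clock: 9.48
tcp_pos: [0.4198, -0.1919, 0.1579]
orientation: [0.513, 0.484, 0.519, -0.483]
wrist_force: [0.4, 0.3, 1.1]
finger_gap: 0.0853
```

```bash
python3 - <<'E'
from h import *
delta([.4235,-.197,.16],np.radians(3.6))
c=cam('wrist'); im=cams.read_camera('wrist'); cv2.imwrite('pics/w8.png',im)
np.savez('pics/c8.npz',K=c[0],D=c[1],R=c[2],t=c[3])
for q in finder.regions_of('wrist','bar_center')[:2]:
    print(q['conf'],q['point'])
    m=q['pixels']
    for r in range(0,420,30):
        k=np.where(m[r])[0]
        if len(k): P=onz(c,[[k.min(),r],[k.max()+1,r]],.014); print(r,k.min(),k.max(),P.mean(0),P[1,0]-P[0,0])
E
```

```text
clock 9.475 tcp [ 0.4198 -0.1919  0.1579] gap 0.08528689044467738 F [0.4134 0.3254 1.1051] j [-0.6046  0.1404 -0.3608  1.0785  0.0024  0.9005]
shift [-0.0021  0.0034  0.0053] turn [ 0.0028 -0.0074  0.0055]
0.66 [275.8, 227.1]
120 266 285 [ 0.4168 -0.1177  0.014 ] 0.017727988747636536
150 264 287 [ 0.4186 -0.1437  0.014 ] 0.02184361178244365
180 264 287 [ 0.4205 -0.1712  0.014 ] 0.022435794364650707
210 264 286 [ 0.4221 -0.2003  0.014 ] 0.022091074701669877
240 264 285 [ 0.4237 -0.231   0.014 ] 0.021717124729342507
270 264 285 [ 0.4259 -0.2634  0.014 ] 0.022326171236483394
300 265 283 [ 0.4278 -0.2976  0.014 ] 0.01982940587307619
330 265 282 [ 0.4297 -0.3338  0.014 ] 0.019325612088842037
360 264 281 [ 0.4312 -0.3721  0.014 ] 0.019888331748353305
```

View pics/w8.png

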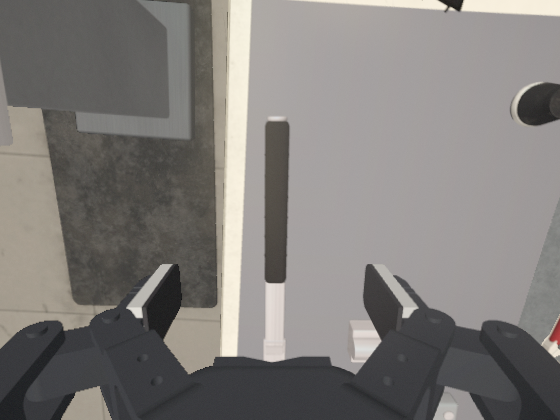

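```bash
python3 - <<'E'
from h import *
delta([.4219,-.197,.0065],np.radians(3.4))
E
```

```text
clock 9.575 tcp [ 0.4234 -0.1957  0.1597] gap 0.08534933192826914 F [ 0.9146 -0.563   0.405 ] j [-0.6066  0.1431 -0.3529  1.0775  0.002   0.9001]
shift [ 0.1532 -0.0014  0.0017] turn [ 0.0047 -0.0032  0.0008]
```

Request:
{"name": "drive_tool", "arguments": {"moves": [[[0.06, -0.0014, 0.0015, 0.005, -0.003, 0, 0], [0.11, -0.0014, 0.0015, 0.005, -0.003, 0, 0], [0.143, -0.0014, 0.0015, 0.005, -0.003, 0, 0], [0.153, -0.0014, 0.0015, 0.005, -0.003, 0, 0], [0.153, -0.0014, 0.0015, 0.005, -0.003, 0, 0]]]}}

```text
clock: 10.2
tcp_pos: [0.4223, -0.1973, 0.0065]
orientation: [0.514, 0.485, 0.515, -0.485]
wrist_force: [0.5, -0.8, -0.1]
finger_gap: 0.0853
```

Request:
{"name": "drive_tool", "arguments": {"moves": [[[0, 0, 0, 0, 0, 0, 255], [0, 0, 0, 0, 0, 0, 255], [0, 0, 0, 0, 0, 0, 255], [0, 0, 0, 0, 0, 0, 255], [0, 0, 0, 0, 0, 0, 255]]], "squeeze": 80}}

```text
clock: 10.82
tcp_pos: [0.4228, -0.1976, 0.0075]
orientation: [0.514, 0.485, 0.514, -0.485]
wrist_force: [-0.6, 1.5, 6.7]
finger_gap: 0.0198
```

```bash
python3 - <<'E'
from h import *
delta([.4219,-.197,.0065],np.radians(3.4))
c=cam('wrist'); im=cams.read_camera('wrist'); cv2.imwrite('pics/w9.png',im)
E
```

```text
clock 10.825 tcp [ 0.4228 -0.1976  0.0075] gap 0.019771552404216772 F [-0.5848  1.5272  6.7435] j [-0.6093  0.3046 -0.5737  0.6925 -0.0002  0.9029]
shift [ 0.001  -0.0009 -0.0006] turn [-0.0008  0.0002  0.0001]
```

View pics/w9.png

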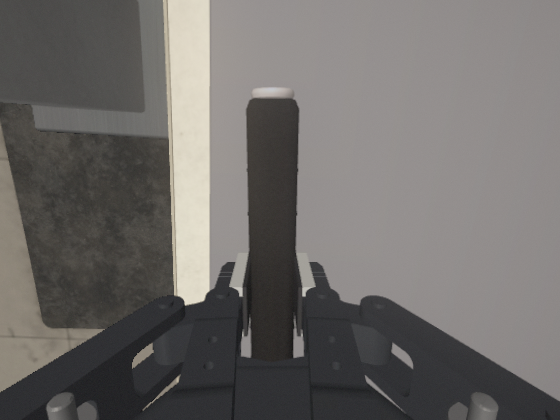

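```bash
cat >> h.py <<'E'
L0=np.array([.546,-.388]); PHI=np.radians(4.2); DV=np.array([np.sin(PHI),-np.cos(PHI)])
TOE=np.array([-.003,0,.1997])
def toe_pose(u,h,th):  # toe end mid point: u into stand (m), h world z, th pitch deg toe down -> TCP
    R=Rdown(PHI,np.radians(th)); T=np.r_[L0+u*DV,h]; return T-R@TOE
def uh(th,ut,gap=0,rc=-.049): # world z of toe point when underside is gap above ridge
    t=np.radians(th); return .004+.020+(.012+gap)/np.cos(t)-(ut-rc)*np.tan(t)+.0025*np.cos(t)
def dtoe(u,h,th):
    p=toe_pose(u,h,th); print('tcp goal',p); delta(p,PHI,np.radians(th))
def now():
    s=readout.get_state();R=q2R(s['orientation']);T=s['tcp_pos']+R@TOE
    d=T[:2]-L0; print('toe u %.4f lat %.4f z %.4f pitch %.2f'%(d@DV,d@np.array([DV[1],-DV[0]])*-1,T[2],np.degrees(-np.arcsin(R[2,2]))),'F',s['wrist_force'],'clk',s['clock'],'tq',s['ft_torque'])
E
python3 - <<'E'
from h import *
p=cams.camera_params('wrist');M=np.array(p['mount'])
X=np.array([[-.0125,0,-.0803],[.0035,0,-.0803],[-.0125,0,-.075]])
print(cv2.projectPoints(((X-M[:3,3])@M[:3,:3]).reshape(-1,1,3),np.zeros(3),np.zeros(3),p['mtx'],p['dist'])[0].reshape(-1,2))
for k in (.06,0):
    c=np.cos(np.radians(20));s_=np.sin(np.radians(20)); u=.012-k*c; h=uh(20,.012,.002)+k*s_
    print(u,h); dtoe(u,h,20)
now()
E
```

```text
[[273.8783  95.8877]
 [273.7031  99.0785]
 [273.8464 110.1516]]
-0.04438155724715451 0.03956674467592931
tcp goal [ 0.5289 -0.1556  0.105 ]
clock 10.875 tcp [ 0.4228 -0.1976  0.0075] gap 0.02022302245284155 F [-0.4954  1.0348  5.7922] j [-0.6093  0.3045 -0.5737  0.6925 -0.0003  0.9029]
shift [-0.0976  0.1084 -0.0357] turn [-0.0146  0.3494 -0.0025]
0.012 0.019045536076389195
tcp goal [ 0.5331 -0.2118  0.0845]
clock 10.875 tcp [ 0.4228 -0.1976  0.0075] gap 0.02022302245284155 F [-0.4954  1.0348  5.7922] j [-0.6093  0.3045 -0.5737  0.6925 -0.0003  0.9029]
shift [-0.077   0.1092  0.0207] turn [-0.0146  0.3494 -0.0025]
toe u 0.0008 lat -0.1119 z 0.0106 pitch -0.02 F [-0.4954  1.0348  5.7922] clk 10.875 tq [ 0.1921  0.1708 -0.0464]
```

Request:
{"name": "drive_tool", "arguments": {"moves": [[[-0.04, 0, 0, 0, 0, 0, 255], [-0.09, 0, -0.02, 0, 0, 0, 255], [-0.13, 0.03, -0.04, -0.014, 0.1, 0, 255], [-0.13, 0.08, -0.04, -0.014, 0.22, 0, 255], [-0.13, 0.108, -0.036, -0.014, 0.349, 0, 255]]]}}

```text
clock: 11.5
tcp_pos: [0.5311, -0.1548, 0.1389]
orientation: [0.422, 0.559, 0.599, -0.388]
wrist_force: [0.1, -0.4, -2.7]
finger_gap: 0.0198
```

```bash
python3 - <<'E'
from h import *
now()
dtoe(-.044,.040,20)
for n in ('side','wrist'):
    im=cams.read_camera(n); cv2.imwrite(f'pics/{n}10.png',im if n=='wrist' else cv2.resize(im[90:330,130:390],None,fx=2.4,fy=2.4,interpolation=cv2.INTER_CUBIC))
E
```

```text
toe u -0.0450 lat 0.0028 z 0.0732 pitch 20.06 F [ 0.1274 -0.363  -2.6526] clk 11.5 tq [-0.3801  0.0194  0.0133]
tcp goal [ 0.529  -0.1559  0.1055]
clock 11.5 tcp [ 0.5311 -0.1548  0.1389] gap 0.019826388847759474 F [ 0.1274 -0.363  -2.6526] j [-0.5821  0.4618 -0.0167  1.307   0.2788  0.883 ]
shift [ 0.0311 -0.0024  0.0124] turn [ 0.0031 -0.0011 -0.0053]
```

View pics/side10.png

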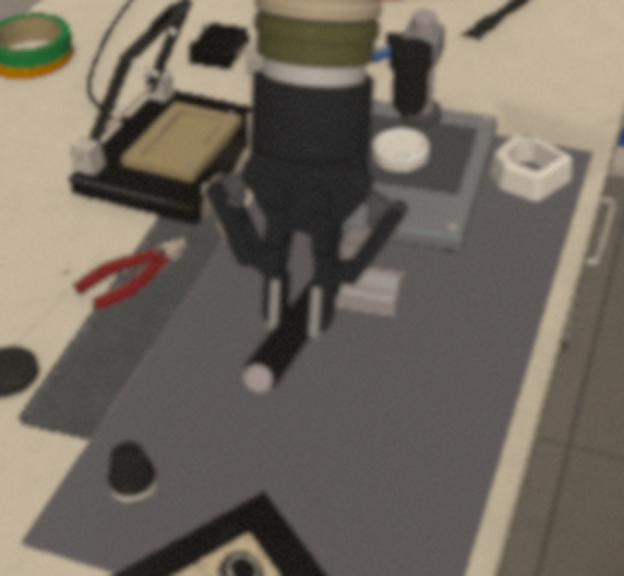

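View pics/wrist10.png

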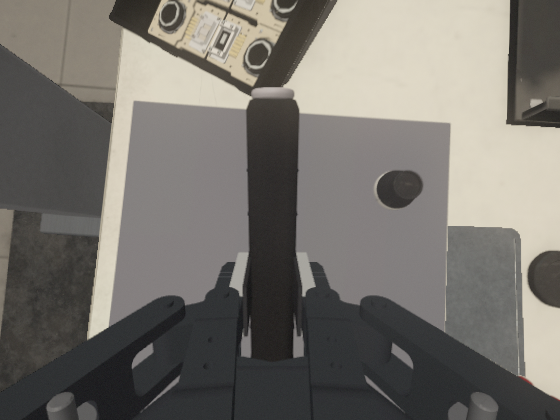

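Request:
{"name": "drive_tool", "arguments": {"moves": [[[0.01, -0.0024, 0.004, 0.003, 0, 0, 255], [0.02, -0.0024, 0.008, 0.003, 0, 0, 255], [0.028, -0.0024, 0.011, 0.003, 0, 0, 255], [0.031, -0.0024, 0.0124, 0.003, 0, 0, 255], [0.031, -0.0024, 0.0124, 0.003, 0, 0, 255]]]}}

```text
clock: 12.22
tcp_pos: [0.5279, -0.1585, 0.1009]
orientation: [0.418, 0.559, 0.599, -0.391]
wrist_force: [-0.1, -0.2, -1.5]
finger_gap: 0.0194
```

```bash
python3 - <<'E'
from h import *
for n in ('side','top'):
    im=cams.read_camera(n); cv2.imwrite(f'pics/{n}11.png',cv2.resize(im[90:270,210:390] if n=='side' else im[150:270,250:410],None,fx=3.6,fy=3.6,interpolation=cv2.INTER_CUBIC))
now()
dtoe(.013,uh(20,.013,.002),20)
E
```

```text
toe u -0.0415 lat -0.0020 z 0.0352 pitch 20.12 F [-0.1585  0.1972 -1.4269] clk 12.325 tq [-0.5305  0.1214 -0.0243]
tcp goal [ 0.5331 -0.2128  0.0842]
clock 12.325 tcp [ 0.5282 -0.1587  0.1011] gap 0.019361301090673643 F [-0.1585  0.1972 -1.4269] j [-0.5892  0.4916 -0.0679  1.232   0.2753  0.8829]
shift [-0.0028  0.0013  0.0568] turn [-0.0051 -0.0021 -0.001 ]
```

View pics/side11.png

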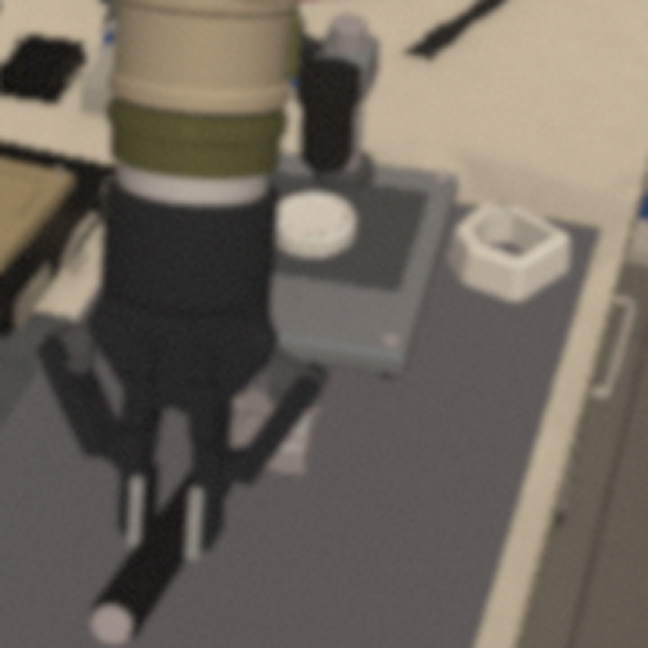

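View pics/top11.png

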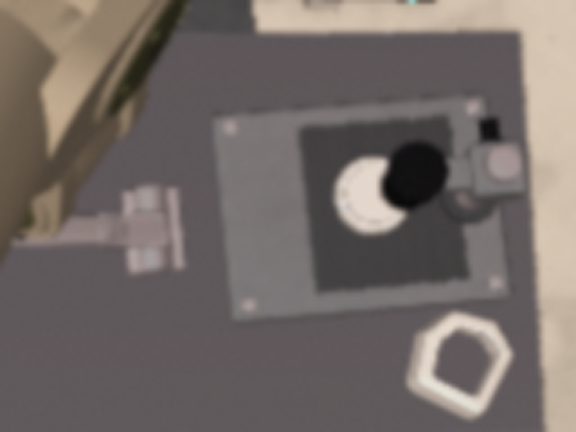

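Request:
{"name": "drive_tool", "arguments": {"moves": [[[-0.0035, 0.0013, 0, -0.005, 0, 0, 255], [-0.0035, 0.0013, 0.005, -0.005, 0, 0, 255], [-0.0035, 0.0013, 0.015, -0.005, 0, 0, 255], [-0.0035, 0.0013, 0.02, -0.005, 0, 0, 255], [-0.0035, 0.0013, 0.02, -0.005, 0, 0, 255]]]}}

```text
clock: 12.95
tcp_pos: [0.5307, -0.1791, 0.097]
orientation: [0.419, 0.559, 0.6, -0.39]
wrist_force: [-0.2, -0.3, -2.2]
finger_gap: 0.0198
```

```bash
python3 - <<'E'
from h import *
for n in ('top','side'):
    im=cams.read_camera(n); cv2.imwrite(f'pics/{n}12.png',cv2.resize(im[90:270,210:390] if n=='side' else im[150:270,250:410],None,fx=3.6,fy=3.6,interpolation=cv2.INTER_CUBIC))
now()
dtoe(.013,uh(20,.013,.002),20)
E
```

```text
toe u -0.0215 lat -0.0001 z 0.0313 pitch 20.15 F [-0.1328 -0.0974 -2.8514] clk 13.05 tq [-0.3427 -0.0171  0.024 ]
tcp goal [ 0.5331 -0.2128  0.0842]
clock 13.05 tcp [ 0.5307 -0.1785  0.0973] gap 0.01942944994988854 F [-0.1328 -0.0974 -2.8514] j [-0.6144  0.5168 -0.0368  1.2454  0.2699  0.8527]
shift [ 0.0005 -0.      0.0368] turn [-0.0006 -0.0025 -0.0008]
```

View pics/top12.png

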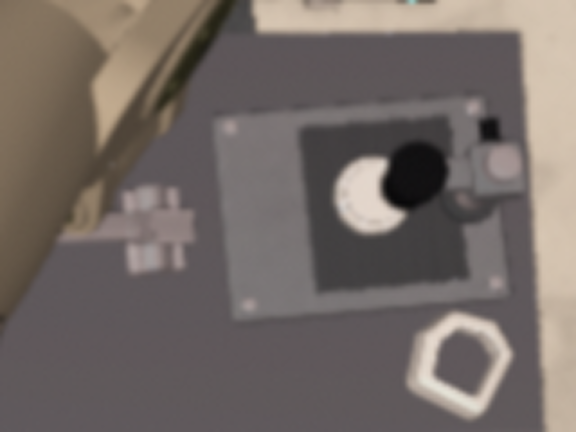

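Request:
{"name": "drive_tool", "arguments": {"moves": [[[0, 0, 0.009, 0, 0, 0, 255], [0, 0, 0.018, 0, 0, 0, 255], [0, 0, 0.026, 0, 0, 0, 255], [0, 0, 0.033, 0, 0, 0, 255], [0, 0, 0.036, 0, 0, 0, 255]]]}}

```text
clock: 13.68
tcp_pos: [0.5331, -0.2128, 0.0846]
orientation: [0.419, 0.559, 0.6, -0.39]
wrist_force: [-0.8, 0.3, -2.7]
finger_gap: 0.02
```

```bash
python3 - <<'E'
from h import *
for n in ('top','side'):
    im=cams.read_camera(n); cv2.imwrite(f'pics/{n}13.png',cv2.resize(im[90:270,210:390] if n=='side' else im[150:270,250:410],None,fx=3.6,fy=3.6,interpolation=cv2.INTER_CUBIC))
now()
dtoe(.013,uh(20,.013,-.001),20)
E
```

```text
toe u 0.0126 lat -0.0003 z 0.0186 pitch 20.16 F [ 0.0169 -0.4566 -2.5318] clk 13.775 tq [-0.4171 -0.027   0.0071]
tcp goal [ 0.5331 -0.2128  0.081 ]
clock 13.775 tcp [ 0.5331 -0.2126  0.0846] gap 0.0196789096434439 F [ 0.0169 -0.4566 -2.5318] j [-0.657   0.5632  0.0079  1.255   0.2602  0.8103]
shift [0.0034 0.     0.0014] turn [-0.0011 -0.0028 -0.0008]
```

View pics/top13.png

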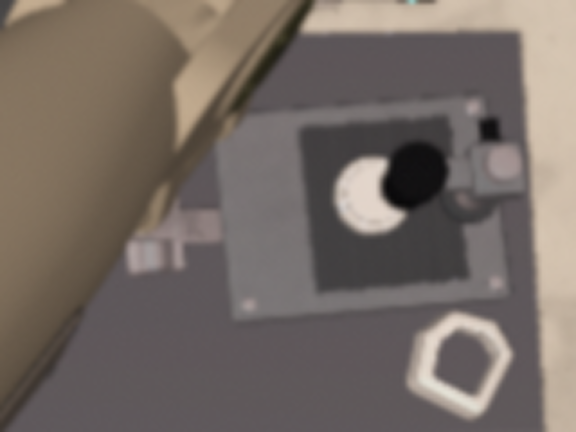

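View pics/side13.png

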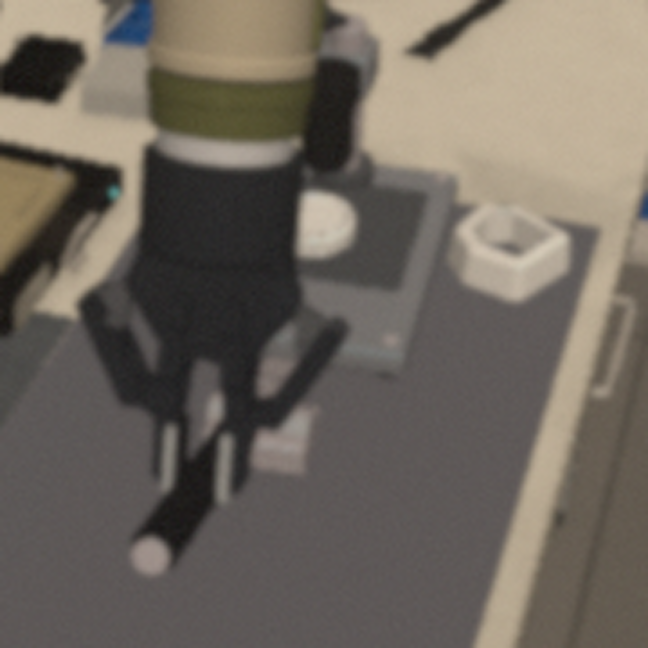

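Request:
{"name": "drive_tool", "arguments": {"moves": [[[0.001, 0, 0.0005, 0, 0, 0, 255], [0.002, 0, 0.001, 0, 0, 0, 255], [0.003, 0, 0.0015, 0, 0, 0, 255], [0.0035, 0, 0.0015, 0, 0, 0, 255], [0.0035, 0, 0.0015, 0, 0, 0, 255]]]}}

```text
clock: 14.4
tcp_pos: [0.5332, -0.2128, 0.0811]
orientation: [0.419, 0.559, 0.6, -0.39]
wrist_force: [0.2, 0.8, 0.0]
finger_gap: 0.0198
```

```bash
python3 - <<'E'
from h import *
now()
E
```

```text
toe u 0.0128 lat -0.0001 z 0.0152 pitch 20.14 F [0.1513 0.7662 0.0095] clk 14.4 tq [-0.4189 -0.0295 -0.0049]
```

```bash
cat >> h.py <<'E'
def roll_ut(th,th0=20,d0=.0614): 
    t=np.radians(th); return -.049+.012*np.sin(t)+(d0+.012*(np.radians(th0)-t))*np.cos(t)
def lever(ths,gap=-.0015,off=0):
    now(); s=readout.get_state();R=q2R(s['orientation'])
    for th in ths:
        u=roll_ut(th)+off; h=uh(th,u,gap); p=toe_pose(u,h,th)
        print(th,'u %.4f h %.4f'%(u,h),R.T@(p-s['tcp_pos']),Rn.from_matrix(R.T@Rdown(PHI,np.radians(th))).as_rotvec())
E
python3 -c "
from h import *
lever([20,18,16,14,12,10])"
```

```text
toe u 0.0128 lat -0.0001 z 0.0152 pitch 20.14 F [0.1513 0.7662 0.0095] clk 14.4 tq [-0.4189 -0.0295 -0.0049]
20 u 0.0128 h 0.0150 [ 0.0006 -0.0001  0.    ] [-0.0009 -0.0025 -0.001 ]
18 u 0.0135 h 0.0171 [ 0.0054 -0.0001  0.0002] [-0.0009 -0.0374 -0.001 ]
16 u 0.0141 h 0.0192 [ 0.0102 -0.0001  0.0006] [-0.0009 -0.0723 -0.001 ]
14 u 0.0147 h 0.0214 [ 0.0149 -0.0001  0.0011] [-0.0009 -0.1072 -0.001 ]
12 u 0.0152 h 0.0235 [ 0.0196 -0.0001  0.0018] [-0.001  -0.1421 -0.001 ]
10 u 0.0156 h 0.0257 [ 0.0242 -0.0001  0.0026] [-0.001 -0.177 -0.001]
```

Request:
{"name": "drive_tool", "arguments": {"moves": [[[0.0006, 0, 0, 0, 0, 0, 255], [0.0006, 0, 0, 0, 0, 0, 255], [0.0054, 0, 0.0002, 0, -0.037, 0, 255], [0.0102, 0, 0.0006, 0, -0.072, 0, 255], [0.0149, 0, 0.0011, 0, -0.107, 0, 255]]]}}

```text
clock: 15.02
tcp_pos: [0.5332, -0.2094, 0.0666]
orientation: [0.452, 0.537, 0.576, -0.42]
wrist_force: [0.8, -0.7, -0.9]
finger_gap: 0.0198
```

```bash
python3 -c "
from h import *
cams.read_camera('top')
lever([14,12.5,11,9.5,8,6.5])"
```

```text
toe u 0.0147 lat 0.0001 z 0.0216 pitch 13.84 F [-1.2024 -1.5981 -1.3617] clk 15.075 tq [-0.8927 -0.0633 -0.0155]
14 u 0.0147 h 0.0214 [-0.0004 -0.0002  0.0001] [-0.0003  0.0028 -0.0009]
12.5 u 0.0151 h 0.0230 [ 0.0032 -0.0002  0.0002] [-0.0003 -0.0233 -0.0009]
11 u 0.0154 h 0.0246 [ 0.0067 -0.0002  0.0004] [-0.0003 -0.0495 -0.0009]
9.5 u 0.0157 h 0.0263 [ 0.0103 -0.0002  0.0007] [-0.0004 -0.0757 -0.0009]
8 u 0.0160 h 0.0279 [ 0.0138 -0.0002  0.0011] [-0.0004 -0.1019 -0.0009]
6.5 u 0.0162 h 0.0296 [ 0.0173 -0.0002  0.0015] [-0.0004 -0.1281 -0.0009]
```

Request:
{"name": "drive_tool", "arguments": {"moves": [[[0.0032, 0, 0.0002, 0, -0.023, 0, 255], [0.0067, 0, 0.0004, 0, -0.05, 0, 255], [0.0103, 0, 0.0007, 0, -0.076, 0, 255], [0.0138, 0, 0.0011, 0, -0.102, 0, 255], [0.0173, 0, 0.0015, 0, -0.128, 0, 255]]], "squeeze": 100}}

```text
clock: 15.7
tcp_pos: [0.5331, -0.2062, 0.0501]
orientation: [0.488, 0.508, 0.545, -0.453]
wrist_force: [-1.7, -0.9, 5.8]
finger_gap: 0.019
```

```bash
python3 -c "
from h import *
im=cams.read_camera('side');cv2.imwrite('pics/side14.png',cv2.resize(im[90:270,210:390],None,fx=3.6,fy=3.6,interpolation=cv2.INTER_CUBIC))
lever([6.5,5,3,1,0,-1,-2,-3])"
```

```text
toe u 0.0164 lat 0.0003 z 0.0308 pitch 6.33 F [-0.3993 -3.2131  5.1026] clk 15.75 tq [-0.6121  0.2926 -0.1067]
6.5 u 0.0162 h 0.0296 [ 0.0006 -0.0004 -0.0001] [-0.0003  0.003  -0.0016]
5 u 0.0163 h 0.0313 [ 0.0041 -0.0004  0.    ] [-0.0004 -0.0231 -0.0016]
3 u 0.0165 h 0.0336 [ 0.0088 -0.0004  0.0003] [-0.0004 -0.058  -0.0016]
1 u 0.0166 h 0.0359 [ 0.0135 -0.0004  0.0008] [-0.0004 -0.0929 -0.0016]
0 u 0.0166 h 0.0370 [ 0.0158 -0.0004  0.001 ] [-0.0004 -0.1104 -0.0016]
-1 u 0.0166 h 0.0381 [ 0.0181 -0.0005  0.0014] [-0.0004 -0.1279 -0.0016]
-2 u 0.0165 h 0.0393 [ 0.0204 -0.0005  0.0017] [-0.0005 -0.1453 -0.0016]
-3 u 0.0165 h 0.0404 [ 0.0227 -0.0005  0.0022] [-0.0005 -0.1628 -0.0016]
```

View pics/side14.png

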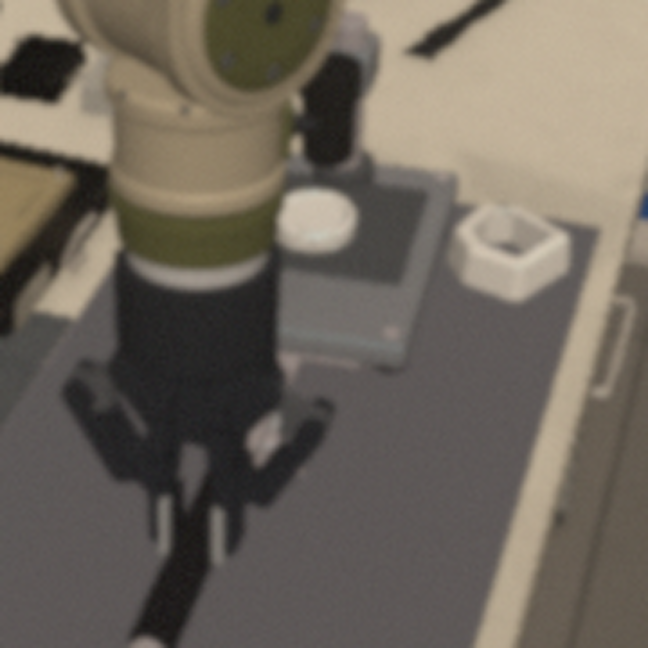

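Request:
{"name": "drive_tool", "arguments": {"moves": [[[0.003, 0, 0, 0, -0.015, 0, 255], [0.0055, 0, 0.0001, 0, -0.03, 0, 255], [0.008, 0, 0.0002, 0, -0.046, 0, 255], [0.0105, 0, 0.0004, 0, -0.062, 0, 255], [0.013, 0, 0.0007, 0, -0.078, 0, 255]]]}}

```text
clock: 16.38
tcp_pos: [0.5334, -0.2054, 0.0382]
orientation: [0.51, 0.49, 0.525, -0.473]
wrist_force: [-1.8, 1.3, 11.3]
finger_gap: 0.0194
```

```bash
python3 -c "
from h import *
im=cams.read_camera('side');cv2.imwrite('pics/side15.png',cv2.resize(im[90:270,210:390],None,fx=3.6,fy=3.6,interpolation=cv2.INTER_CUBIC))
lever([2,1,0,-1,-2,-3,-4,-5],gap=-.003)"
```

```text
toe u 0.0166 lat 0.0007 z 0.0349 pitch 1.76 F [-3.5407  0.3692 11.2636] clk 16.425 tq [-0.0391  0.6121 -0.2671]
2 u 0.0165 h 0.0332 [ 0.0009 -0.0008 -0.    ] [-0.0006  0.0042 -0.0028]
1 u 0.0166 h 0.0344 [ 0.0032 -0.0008  0.    ] [-0.0007 -0.0133 -0.0028]
0 u 0.0166 h 0.0355 [ 0.0056 -0.0008  0.0001] [-0.0007 -0.0307 -0.0028]
-1 u 0.0166 h 0.0366 [ 0.0079 -0.0009  0.0003] [-0.0007 -0.0482 -0.0027]
-2 u 0.0165 h 0.0378 [ 0.0102 -0.0009  0.0005] [-0.0007 -0.0656 -0.0027]
-3 u 0.0165 h 0.0389 [ 0.0126 -0.0009  0.0007] [-0.0008 -0.0831 -0.0027]
-4 u 0.0164 h 0.0401 [ 0.0149 -0.0009  0.001 ] [-0.0008 -0.1006 -0.0027]
-5 u 0.0163 h 0.0412 [ 0.0172 -0.0009  0.0013] [-0.0008 -0.118  -0.0027]
```

View pics/side15.png

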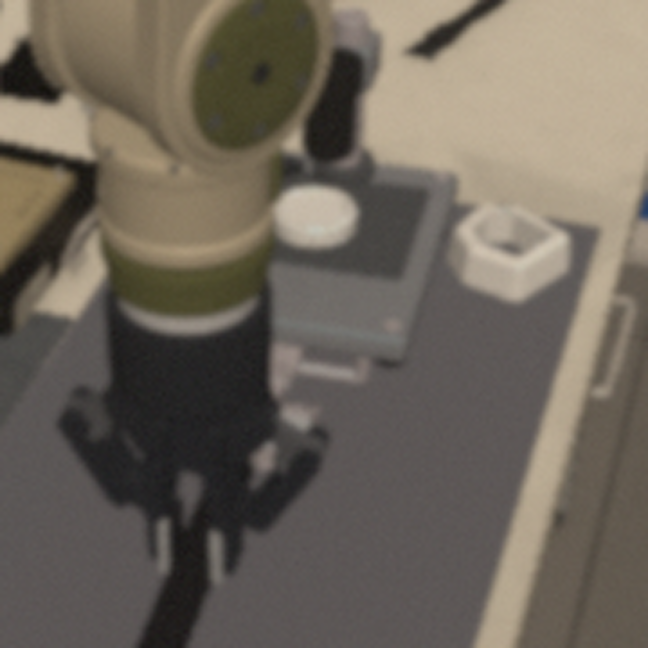

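Request:
{"name": "drive_tool", "arguments": {"moves": [[[0.002, 0, 0, 0, -0.012, 0, 255], [0.004, 0, 0.0001, 0, -0.024, 0, 255], [0.006, 0, 0.0002, 0, -0.036, 0, 255], [0.008, 0, 0.0003, 0, -0.048, 0, 255], [0.008, 0, 0.0003, 0, -0.048, 0, 255]]]}}

```text
clock: 17.05
tcp_pos: [0.5337, -0.2054, 0.0316]
orientation: [0.523, 0.478, 0.512, -0.485]
wrist_force: [-2.0, 2.5, 11.7]
finger_gap: 0.0188
```

```bash
python3 -c "
from h import *
for n in ('side','top'):
    im=cams.read_camera(n);cv2.imwrite(f'pics/{n}16.png',cv2.resize(im[90:270,210:390] if n=='side' else im[150:270,250:410],None,fx=3.6,fy=3.6,interpolation=cv2.INTER_CUBIC))
lever([2,4,6,8,10,12,14,16],gap=-.001)"
```

```text
toe u 0.0166 lat 0.0008 z 0.0381 pitch -1.00 F [-3.6808  1.5121 11.6153] clk 17.15 tq [ 0.2277  0.7032 -0.3855]
2 u 0.0165 h 0.0352 [-0.0076 -0.0011  0.    ] [-0.0013  0.0524 -0.0038]
4 u 0.0164 h 0.0329 [-0.0122 -0.0011  0.0002] [-0.0012  0.0873 -0.0038]
6 u 0.0162 h 0.0307 [-0.0169 -0.0011  0.0006] [-0.0011  0.1223 -0.0039]
8 u 0.0160 h 0.0285 [-0.0216 -0.001   0.0012] [-0.0011  0.1572 -0.0039]
10 u 0.0156 h 0.0262 [-0.0263 -0.001   0.0019] [-0.001   0.1921 -0.0039]
12 u 0.0152 h 0.0240 [-0.031  -0.001   0.0028] [-0.0009  0.227  -0.0039]
14 u 0.0147 h 0.0219 [-0.0356 -0.001   0.0038] [-0.0009  0.2619 -0.0039]
16 u 0.0141 h 0.0197 [-0.0402 -0.001   0.0051] [-0.0008  0.2968 -0.0039]
```

View pics/side16.png

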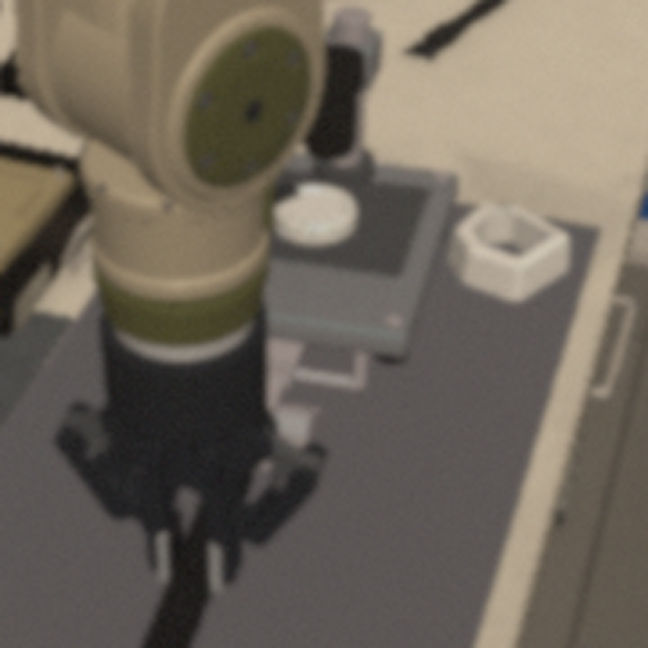

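View pics/top16.png

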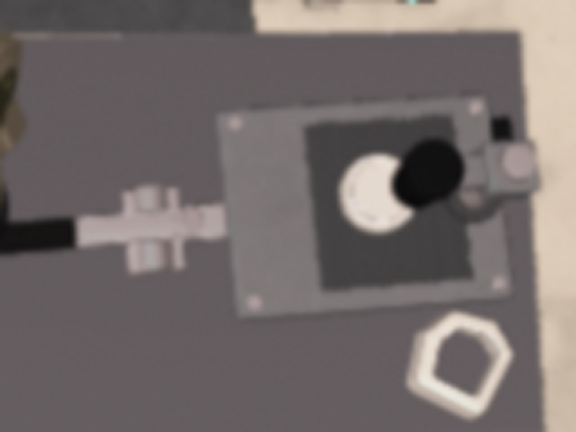

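Request:
{"name": "drive_tool", "arguments": {"moves": [[[-0.0018, 0, 0, 0, 0.0125, 0, 255], [-0.0036, -0.0002, 0, 0, 0.025, 0, 255], [-0.0054, -0.0004, 0, 0, 0.038, 0, 255], [-0.0072, -0.0005, 0, 0, 0.05, 0, 255], [-0.009, -0.0005, 0, 0, 0.063, 0, 255]]]}}

```text
clock: 17.77
tcp_pos: [0.5332, -0.2054, 0.0413]
orientation: [0.507, 0.494, 0.528, -0.469]
wrist_force: [-0.8, -0.8, -0.1]
finger_gap: 0.0193
```

```bash
python3 -c "
from h import *
for n in ('side',):
    im=cams.read_camera(n);cv2.imwrite(f'pics/{n}17.png',cv2.resize(im[90:270,210:390] if n=='side' else im[150:270,250:410],None,fx=3.6,fy=3.6,interpolation=cv2.INTER_CUBIC))
lever([3,4,6,8,10,12,14,16],gap=-.000)"
```

```text
toe u 0.0166 lat 0.0003 z 0.0349 pitch 2.67 F [-1.2784  0.8005  2.1968] clk 17.825 tq [ 0.0274  0.1216 -0.0552]
3 u 0.0165 h 0.0351 [-0.0014 -0.0006 -0.0001] [-0.0015  0.0057 -0.0042]
4 u 0.0164 h 0.0339 [-0.0037 -0.0006 -0.0001] [-0.0015  0.0232 -0.0042]
6 u 0.0162 h 0.0317 [-0.0084 -0.0006 -0.    ] [-0.0014  0.0581 -0.0043]
8 u 0.0160 h 0.0295 [-0.0131 -0.0006  0.0002] [-0.0014  0.093  -0.0043]
10 u 0.0156 h 0.0273 [-0.0179 -0.0006  0.0006] [-0.0013  0.1279 -0.0043]
12 u 0.0152 h 0.0251 [-0.0226 -0.0005  0.0012] [-0.0012  0.1628 -0.0043]
14 u 0.0147 h 0.0229 [-0.0273 -0.0005  0.002 ] [-0.0011  0.1977 -0.0044]
16 u 0.0141 h 0.0208 [-0.0319 -0.0005  0.0029] [-0.0011  0.2326 -0.0044]
```

View pics/side17.png

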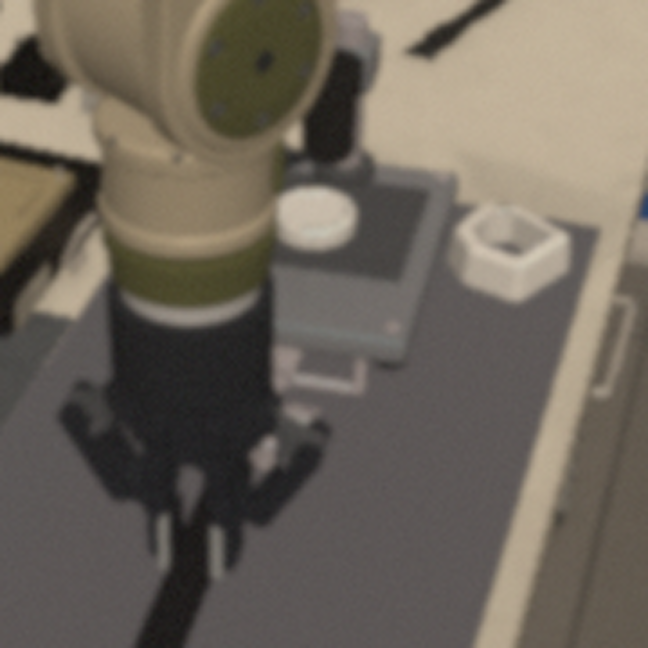

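Request:
{"name": "drive_tool", "arguments": {"moves": [[[-0.0037, -0.0006, 0, 0, 0.023, 0, 255], [-0.0084, -0.0006, 0, 0, 0.058, 0, 255], [-0.0131, -0.0006, 0.0002, 0, 0.093, 0, 255], [-0.0185, -0.0006, 0.0006, 0, 0.128, 0, 255], [-0.0195, -0.0006, 0.0006, 0, 0.128, 0, 255]]]}}

```text
clock: 18.45
tcp_pos: [0.5326, -0.2075, 0.0602]
orientation: [0.471, 0.523, 0.56, -0.437]
wrist_force: [0.5, 0.5, -3.1]
finger_gap: 0.0192
```

```bash
python3 -c "
from h import *
cams.read_camera('side')
now(); dtoe(-.06,uh(10,.0156,.002)+.0756*np.tan(np.radians(10)),10)"
```

```text
toe u 0.0157 lat -0.0007 z 0.0282 pitch 10.05 F [-0.367   0.9877 -2.4915] clk 18.5 tq [-0.0966 -0.0097 -0.0283]
tcp goal [ 0.5272 -0.1315  0.0743]
clock 18.5 tcp [ 0.5324 -0.2071  0.0601] gap 0.0189819146311346 F [-0.367   0.9877 -2.4915] j [-0.5863  0.4827 -0.1491  1.0441  0.1407  0.9058]
shift [-0.0008  0.0002 -0.0771] turn [-0.0017 -0.0009 -0.0038]
```

Request:
{"name": "drive_tool", "arguments": {"moves": [[[-0.001, 0, -0.01, 0, 0, 0, 255], [-0.001, 0, -0.025, 0, 0, 0, 255], [-0.001, 0, -0.045, 0, 0, 0, 255], [-0.001, 0, -0.065, 0, 0, 0, 255], [-0.001, 0, -0.078, 0, 0, 0, 255]]]}}

```text
clock: 19.12
tcp_pos: [0.5267, -0.1286, 0.0752]
orientation: [0.471, 0.523, 0.56, -0.436]
wrist_force: [-1.2, -1.2, -3.1]
finger_gap: 0.0189
```

```bash
python3 -c "
from h import *
for n in ('side','top','wrist'):
    im=cams.read_camera(n);cv2.imwrite(f'pics/{n}18.png',im if n=='wrist' else cv2.resize(im[90:270,210:390] if n=='side' else im[150:270,250:410],None,fx=3.6,fy=3.6,interpolation=cv2.INTER_CUBIC))
now(); delta([.445,-.17,.14],PHI)"
```

```text
toe u -0.0618 lat -0.0000 z 0.0433 pitch 10.02 F [-0.0252  0.0131 -2.0765] clk 19.275 tq [-0.1753  0.0199 -0.0076]
clock 19.275 tcp [ 0.527  -0.1298  0.0751] gap 0.01945641810324092 F [-0.0252  0.0131 -2.0765] j [-0.4742  0.4054 -0.232   1.0217  0.1513  1.017 ]
shift [-0.0702 -0.0845  0.0223] turn [-0.0004 -0.1749 -0.004 ]
```

View pics/side18.png

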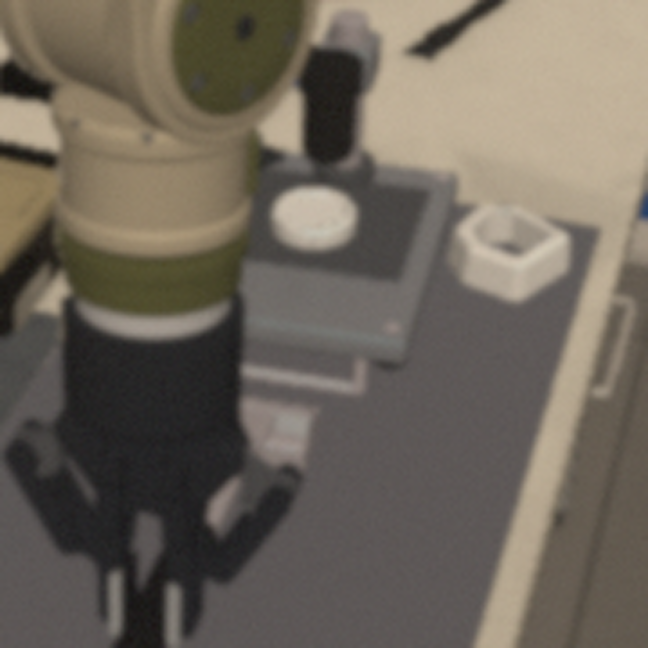

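View pics/top18.png

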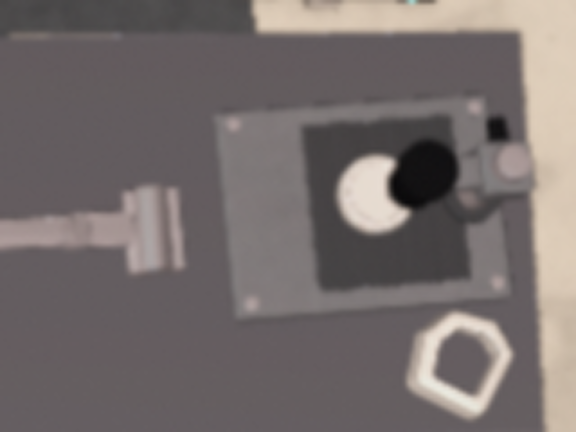

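View pics/wrist18.png

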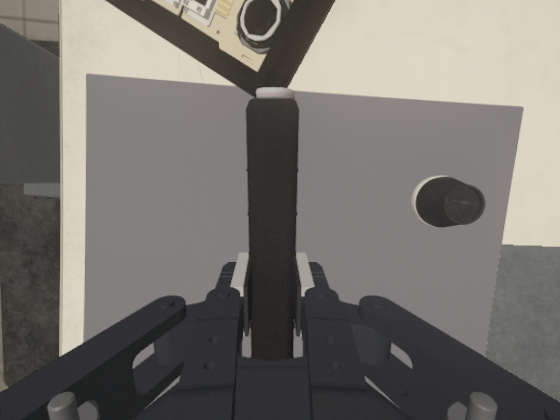

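```bash
python3 -c "
from h import *
delta([.437,-.145,.075],PHI);delta([.437,-.145,.012],PHI)"
```

```text
clock 19.275 tcp [ 0.527  -0.1298  0.0751] gap 0.01945641810324092 F [-0.0252  0.0131 -2.0765] j [-0.4742  0.4054 -0.232   1.0217  0.1513  1.017 ]
shift [-0.0018 -0.0909  0.0085] turn [-0.0004 -0.1749 -0.004 ]
clock 19.275 tcp [ 0.527  -0.1298  0.0751] gap 0.01945641810324092 F [-0.0252  0.0131 -2.0765] j [-0.4742  0.4054 -0.232   1.0217  0.1513  1.017 ]
shift [ 0.0603 -0.0912  0.0194] turn [-0.0004 -0.1749 -0.004 ]
```

Request:
{"name": "drive_tool", "arguments": {"moves": [[[-0.015, 0, 0, 0, -0.06, 0, 255], [-0.02, -0.02, 0, 0, -0.12, 0, 255], [-0.02, -0.06, 0.005, 0, -0.175, -0.004, 255], [-0.002, -0.091, 0.0085, 0, -0.175, -0.004, 255], [-0.002, -0.091, 0.0085, 0, -0.175, -0.004, 255]]]}}

```text
clock: 19.9
tcp_pos: [0.4333, -0.1442, 0.0738]
orientation: [0.516, 0.481, 0.519, -0.482]
wrist_force: [0.1, -1.0, -2.0]
finger_gap: 0.0189
```

```bash
python3 -c "
from h import *
cams.read_camera('side')
now(); delta([.437,-.145,.010],PHI)"
```

```text
toe u -0.0506 lat -0.0925 z 0.0777 pitch 0.04 F [ 0.9801  0.0896 -2.196 ] clk 19.95 tq [ 0.0776 -0.051  -0.0182]
clock 19.95 tcp [ 0.4358 -0.1452  0.0748] gap 0.01868809659182766 F [ 0.9801  0.0896 -2.196 ] j [-0.4966  0.2065 -0.5046  0.8609 -0.      1.0029]
shift [ 0.0648  0.0013 -0.    ] turn [-0.002  -0.0007  0.0011]
```

Request:
{"name": "drive_tool", "arguments": {"moves": [[[0.03, 0.001, 0, 0, 0, 0, 255], [0.05, 0.001, 0, 0, 0, 0, 255], [0.06, 0.001, 0, 0, 0, 0, 255], [0.064, 0.001, 0, 0, 0, 0, 255], [0.0655, 0.001, 0, 0, 0, 0, 255]]]}}

```text
clock: 20.58
tcp_pos: [0.4375, -0.1455, 0.0097]
orientation: [0.517, 0.482, 0.518, -0.482]
wrist_force: [-0.3, -0.1, -2.5]
finger_gap: 0.0189
```

```bash
python3 -c "
from h import *
cams.read_camera('side')
now(); delta([.437,-.145,.0075],PHI)"
```

```text
toe u -0.0502 lat -0.0910 z 0.0127 pitch 0.01 F [-0.4171  0.3005 -2.4973] clk 20.625 tq [ 0.1051 -0.0357  0.0066]
clock 20.625 tcp [ 0.4374 -0.1454  0.0097] gap 0.019242607972439783 F [-0.4171  0.3005 -2.4973] j [-0.4954  0.2924 -0.5848  0.6939  0.      1.0041]
shift [ 0.0022 -0.0003 -0.0004] turn [-0.002  -0.0001  0.0002]
```

Request:
{"name": "drive_tool", "arguments": {"moves": [[[0.001, 0, 0, 0, 0, 0, 255], [0.002, 0, 0, 0, 0, 0, 255], [0.0028, 0, 0, 0, 0, 0, 255], [0.003, 0, 0, 0, 0, 0, 255], [0.003, 0, 0, 0, 0, 0, 255]]], "squeeze": 40}}

```text
clock: 21.25
tcp_pos: [0.4378, -0.1456, 0.0076]
orientation: [0.518, 0.482, 0.517, -0.482]
wrist_force: [-1.4, 1.6, 6.1]
finger_gap: 0.0192
```

```bash
python3 -c "
from h import *
now()"
```

```text
toe u -0.0500 lat -0.0906 z 0.0107 pitch -0.03 F [-1.3642  1.5864  6.1377] clk 21.25 tq [0.2576 0.4116 0.0023]
```

Request:
{"name": "drive_tool", "arguments": {"moves": [[[0, 0, 0, 0, 0, 0, 180], [0, 0, 0, 0, 0, 0, 90], [0, 0, 0, 0, 0, 0, 0], [0, 0, 0, 0, 0, 0, 0], [0, 0, 0, 0, 0, 0, 0]]]}}

```text
clock: 21.88
tcp_pos: [0.4377, -0.1455, 0.0075]
orientation: [0.518, 0.482, 0.517, -0.482]
wrist_force: [0.2, 0.1, 0.1]
finger_gap: 0.0852
```

Request:
{"name": "drive_tool", "arguments": {"moves": [[[-0.02, 0, 0, 0, 0, 0, 0], [-0.06, 0, 0, 0, 0, 0, 0], [-0.12, 0, 0, 0, 0, 0, 0], [-0.18, 0, -0.03, 0, 0, 0, 0], [-0.22, 0, -0.08, 0, 0, 0, 0]]]}}

```text
clock: 22.5
tcp_pos: [0.4331, -0.0704, 0.2265]
orientation: [0.518, 0.483, 0.515, -0.482]
wrist_force: [1.2, 0.6, 0.7]
finger_gap: 0.0853
```

```bash
python3 - <<'E'
from h import *
for n in ('side','top','wrist'):
    im=cams.read_camera(n);cv2.imwrite(f'pics/{n}20.png',im if n=='wrist' else cv2.resize(im[90:310,150:390] if n=='side' else im[120:290,150:430],None,fx=2.7,fy=2.7,interpolation=cv2.INTER_CUBIC))
    c=cam(n)
    for q in finder.regions_of(n,'bar_center')[:1]:
        b=cv2.boxPoints(cv2.minAreaRect(np.argwhere(q['pixels'])[:,::-1].astype(np.float32))); print(n,q['conf'],onz(c,b,.012)[:,:2].tolist())
now()
E
```

```text
side 0.65 [[0.44225757246896413, -0.05535241900094967], [0.4712308854743812, -0.34274780748610045], [0.44054897880570276, -0.34174931889119486], [0.4187430894575732, -0.0566587317218224]]
top 0.91 [[0.44466072564966597, -0.05546039685905407], [0.4659449895985375, -0.3429069308778405], [0.44080200895380783, -0.34455801432183575], [0.4196304545694577, -0.05802525312347348]]
wrist 0.84 [[0.41805926028480506, -0.06335485306762768], [0.4399884944618227, -0.0617547331472449], [0.45992608248901834, -0.31119543814997985], [0.43385212128992406, -0.3131064268958211]]
toe u -0.1256 lat -0.0911 z 0.2257 pitch -0.01 F [-0.4587  0.1221 -0.6525] clk 22.8 tq [-0.019  -0.0394 -0.0034]
```

View pics/side20.png

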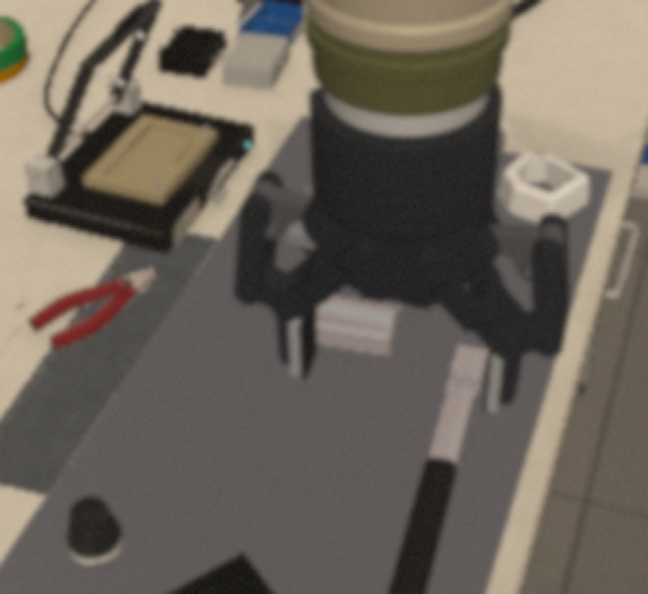

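View pics/top20.png

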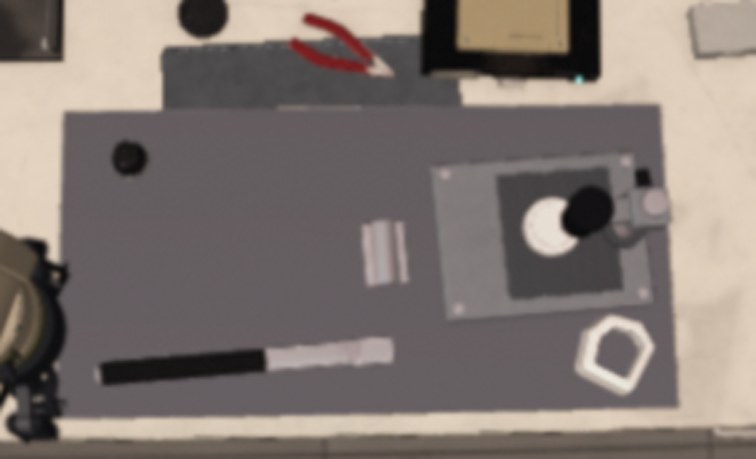

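Request:
{"name": "drive_tool", "arguments": {"moves": [[[-0.03, -0.02, -0.06, 0, 0, 0, 0], [-0.05, -0.03, -0.12, 0, 0, 0, 0], [-0.05, -0.03, -0.18, 0, 0, 0, 0], [-0.05, -0.03, -0.22, 0, 0, 0, 0], [-0.05, -0.03, -0.22, 0, 0, 0, 0]]]}}

```text
clock: 23.42
tcp_pos: [0.3855, 0.1487, 0.2711]
orientation: [0.518, 0.48, 0.519, -0.482]
wrist_force: [0.4, -0.5, 0.0]
finger_gap: 0.0854
```

```bash
python3 - <<'E'
from h import *
im=cams.read_camera('side');cv2.imwrite(f'pics/side21.png',cv2.resize(im[90:310,150:390],None,fx=2.7,fy=2.7,interpolation=cv2.INTER_CUBIC))
now()
E
```

```text
toe u -0.3460 lat -0.1207 z 0.2743 pitch -0.05 F [ 0.2219 -0.2702 -0.3717] clk 23.475 tq [ 0.0227 -0.003  -0.005 ]
```

View pics/side21.png

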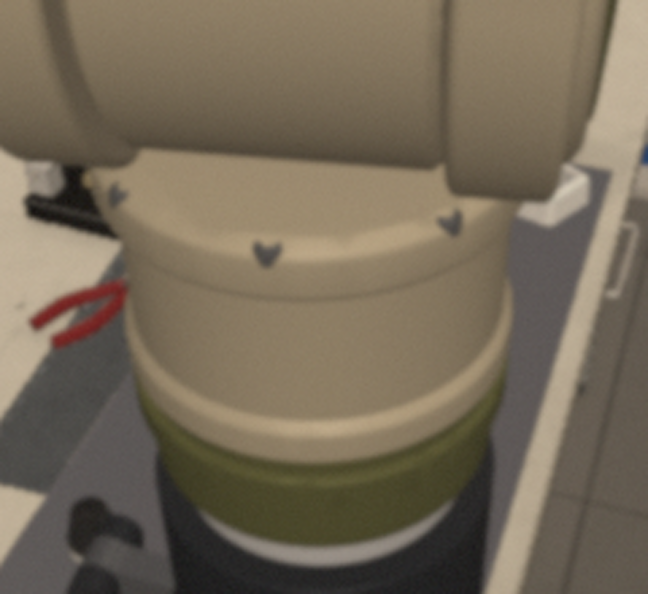

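Request:
{"name": "drive_tool", "arguments": {"moves": [[[0, -0.02, -0.06, 0, 0, 0, 0], [0, -0.05, -0.12, 0, 0, 0, 0], [0, -0.08, -0.18, 0, 0, 0, 0], [0, -0.11, -0.24, 0, 0, 0, 0], [0, -0.14, -0.28, 0, 0, 0, 0]]]}}

```text
clock: 24.1
tcp_pos: [0.2277, 0.415, 0.2701]
orientation: [0.517, 0.481, 0.518, -0.484]
wrist_force: [0.9, 1.7, 0.1]
finger_gap: 0.0853
```

```bash
python3 - <<'E'
from h import *
im=cams.read_camera('side');cv2.imwrite(f'pics/side22.png',cv2.resize(im[90:310,150:390],None,fx=2.7,fy=2.7,interpolation=cv2.INTER_CUBIC))
now()
E
```

```text
toe u -0.6294 lat -0.2627 z 0.2727 pitch 0.08 F [-2.5809  3.5519  0.5981] clk 24.15 tq [0.2362 0.122  0.0262]
```

View pics/side22.png

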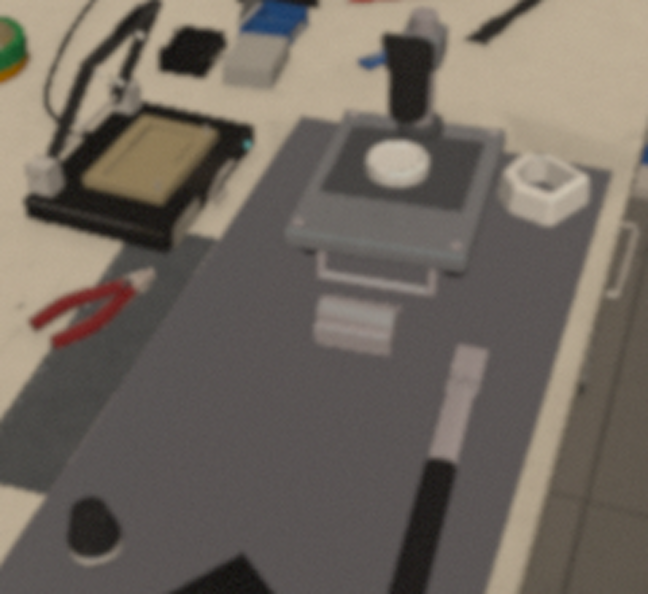

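Request:
{"name": "drive_tool", "arguments": {"moves": [[[-0.01, 0.03, 0.03, 0, 0, 0, 0], [-0.01, 0.05, 0.06, 0, 0, 0, 0], [-0.01, 0.05, 0.06, 0, 0, 0, 0], [-0.01, 0.05, 0.06, 0, 0, 0, 0], [-0.01, 0.05, 0.06, 0, 0, 0, 0]]]}}

```text
clock: 24.78
tcp_pos: [0.2773, 0.3634, 0.2791]
orientation: [0.516, 0.479, 0.521, -0.483]
wrist_force: [-0.7, 0.5, -0.2]
finger_gap: 0.0855
```

```bash
python3 - <<'E'
from h import *
now()
im=cams.read_camera('side'); now();im=cams.read_camera('top');now(); print(readout.get_state()['tcp_pos']); cv2.imwrite('pics/top23.png',im)
print(env.hand_in())
E
```

```text
toe u -0.5694 lat -0.2124 z 0.2819 pitch 0.06 F [-0.6539  0.4616 -0.1503] clk 24.775 tq [ 0.0118 -0.0687  0.0296]
toe u -0.5696 lat -0.2124 z 0.2820 pitch 0.06 F [-0.5673 -0.6747  0.0443] clk 24.825 tq [-0.0445 -0.0286  0.0174]
toe u -0.5697 lat -0.2125 z 0.2821 pitch 0.07 F [ 0.2566  0.3343 -1.0899] clk 24.875 tq [ 0.03   -0.0045  0.0086]
[0.277  0.3637 0.2793]
the job is handed in; nothing more can be done
None
```

View pics/top23.png

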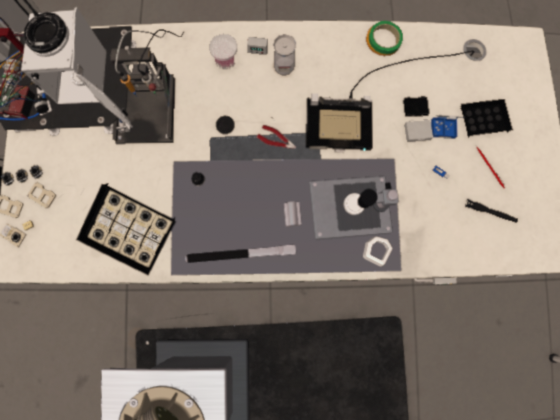

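The stand's front is propped on its stay, and I handed the job in at about 25 s of the 72 s; `hand_in` gives no verdict.

**What I did:**
- I set the block about 49 mm in front of the front edge, with its ridge parallel to the edge.
- I slid the bar's toe about 13 mm under the middle of the edge and levered it up over the block until the stay swung forward.
- I let the stand down slowly onto the stay.
- I drew the bar out and laid it flat on the mat, with its toe about 50 mm in front of the edge and to the side of the plate.

**Last checks:**
- **Stay and stand:** the last side view shows the stay forward with its foot on the mat under the raised edge. The puck is still on the plate, and the stand and bystanders look to be where they started.
- **Bar:** the top and side cameras agree on where the bar lies at mat height, so it is flat.
- **Arm:** it stands clear with the gripper open, and the wrist force is about 1 N or less.

**Not confirmed or disagreed:**
- The peak edge height was only estimated, at about 41–43 mm from the bar pose and the picture. I never measured the final height or the stay angle.
- The cameras disagreed by up to about 7 mm in height and a few mm sideways, so I aligned by the wrist camera.
- The bar brushed the block's ridge lightly on the first approach, so I raised it before sliding it in.
- During the last retreat the wrist force read about 4 N. I could not tell whether that was braking or a light touch on something. I moved back and it fell to about zero before I handed in.

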